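# Take one tray off the nested stack and secure it in the carrier

## Robot

A 6-joint arm with a two-finger parallel gripper is mounted at the origin on the work surface. World frame = base frame: x ahead of the robot, y to its left, z up, the work surface at z = 0. Lengths are in mm, angles in rad, forces in N, time in s.
With the tool pointing down it reaches from about 275 to 750 mm from the base axis. Payload 10.2 kg.
Tool frame: the origin (TCP) lies at the very end of the fingers, on their centre line; the grasp point (between the pads) lies 19 mm behind it; x points along the fingers, z is the direction in which the jaws open and shut, and the axes are right-handed (so a half turn about x gives the same grasp; the last joint's range is limited). The gripper opens to 85 mm and grips with 20 to 120 N. Pads are 22 mm wide; open, the fingers measure 114 mm over their backs; the gripper's body (76 mm by 85 mm) begins 54 mm behind the grasp point. The pads swing forward as they close: fully open they stand 13 mm farther back than shut.
Start: joints at [-1.454, 0.313, 1.498, -0, 1.331, -0.223], TCP at [174.969, -494.992, 231.294] pointing down, gripper open.
Joint ranges: [-2.94, 2.94], [-0.97, 2.17], [0.19, 2.56], [-1.23, 4.37], [0.02, 3.11], [-2.88, 2.88]. Speed limits (rad/s): [2.39, 2.39, 3.01, 3.14, 3.14, 3.14].

## Interface

Orientations are given as a unit quaternion [w, x, y, z].
In Python, from rig import sense, vision, job gives the robot as it stands. The module is installed in compiled form; this text tells all that it offers.
- The arm moves only by the shell command python3 -m pendant 'ROWS' [FORCE]. ROWS is JSON, a list of rows, each a list of 7 numbers: the turn, a rotation vector about the tool's x, y, z in rad, then the shift along the tool's x, y, z in cm, then the opening, from 0 (shut) to 1 (fully open). A call has exactly 5 rows; each row is the pose to reach, as a shift and turn from the pose commanded when the call began, along the tool's axes at that moment; what a row does not reach only later rows make up. A row lasts 1/8 s, in which the tool goes at most 62.5 mm and 10.7 degrees, less where a joint would pass 70% of its speed; a pose out of reach is approached as far as the arm can. A call with a gripper value outside its range is refused whole. The fingers move at their own pace and stop on an object; FORCE is the grip in N (left out, the last holds). Time passes only in rows, so rows that repeat a pose let the fingers close, or fill a call up. It gives the time, the measured TCP pose, the force and the opening at its end, in the units of the state.
- sense(): the state, without advancing time (a new reading comes with each control period).
- vision.capture(name): name is "side" or "top" or "wrist"; returns the picture (384x512x3 uint8, red, green, blue); there is no depth.
- vision.calibration(name): a dict with "K" (3x3 intrinsics, pixels), "extrinsics" (4x4, takes a point from camera to world coordinates). Camera axes: x right, y up, looking along -z (the intrinsics and any distortion apply to the point x, -y, -z); pixel columns grow to the right and rows downward; lengths in mm; the calibration is good to about 2 mm. A picture is of the moment at which its call begins: read the wrist's pose just before it. calibration takes no time and is no camera call; for the wrist camera it gives the pose at the moment of the call.
- job.finish_job(): hands the job in, once; it reports no verdict.
The state is a dict: "time_s": time; "joints": joint angles; "dq": joint speeds; "tau": joint torques, N m; "eef_pos": TCP position; "ee_rot": TCP orientation; "force": force on the tool from outside, world axes, zero at the start; "wrist_torque": the same for the moment, N m; "grip_width": opening from 0.0 (shut) to 1.0 (fully open).
Only numpy, scipy, OpenCV 4.12 (cv2) and the standard library are available. Lean on these libraries where they do the work, as an engineer would, in place of code of your own. Each camera call takes 0.05 s, during which the arm holds its last target.

## Task

Take the top steel tray off the leaning nested stack under the tap, without dragging up the trays beneath it, and stand it squarely in the carrier's low-walled place, fully down. Then let go and swing the carrier's hold-down bar over the tray until it lies in its catch. Leave the other two trays and everything else on the counter where they are.

Things in the scene. Friction and masses are not known exactly. Their poses are not given: they have to be found in the camera images.
- tray_top: Top of three identical nested steel trays, the one to move. Open rectangle 48 mm tall: upper 18 mm an upright flat-sided collar, 88 (x) x 60 (y) mm outside; below a ledge, then a body tapering over 30 mm from 79 x 51 to a flat 65 x 37 mm base; walls 3 mm; 0.08 to 0.15 kg. Origin: centre of the underside; x along the long side, z out of the mouth.
- top_rim (a point): Centre of the top tray's mouth, at rim height (tray z = 48 mm). While stacked, its z axis leans 30 degrees from vertical towards the stand's front (the robot's side), y is level. Grip it across y by its 18 mm collar.
- tray_middle: The tray under the top one, same shape and frame; must stay. Nested trays sit 18 mm apart along z, ledge on rim, collar on collar with a fine seam: fingers reaching lower than 18 mm below the top rim grip this one too. Side play about 1.5 mm: pull straight along z, 35 mm or more, to come free.
- tray_bottom: The lowest tray, same shape and frame, standing on the stand's sloping plate between a stop and side cheeks that reach no higher than its collar. Must stay.
- stand: Fixed stand with a tap. Origin on the counter, 75 mm before the front edge; x points away from the front. Foot 175 x 130 mm, 16 mm thick, x = 75 to 250 mm. The stack's base centre is at x = 160, y = 0, z = 97 mm, its axis leaning 30 degrees to -x. Tap column 24 mm thick at x = 226 mm, 370 mm tall.
- spout_end (a point): Free end of the tap's level spout (stand x = 100, z = 368 mm). The spout, 18 mm thick, runs from here straight back along stand x to the column; its nozzle, 22 mm thick, hangs down to z = 348 mm at x = 111 mm. It lies right above the stack, so the trays must be reached with the tool leaning along their axis.
- carrier: Fixed carrier for one tray. Origin on the counter under the middle of the tray's place; x points from catch to hinge. Foot 12 mm thick, x = -83 to 107, y = -53 to 53 mm. Four walls, tops at z = 28 mm, enclose 78 (x) x 50 (y) mm for a tray's tapered body, long side along x, either way round. Hinge cheeks 30 mm across, 80 mm tall, at x = 78 to 92 mm.
- carrier_floor (a point): Middle of the carrier's floor (carrier x = 0, y = 0, z = 12 mm), where the centre of the tray's underside belongs; the rim is then at z = 60 mm.
- bar (a joint): Angle of the hold-down bar, rad. 0: level in the catch, across the tray's place (end stop); pi/2: upright; beyond, it leans away from the tray (carrier +x), up to 2.15. Round steel bar 8 mm thick, 153 mm from hinge to cross handle. The hinge is stiff (0.14 N m, 1 to 2 N at the handle): the bar stays where it is left; push it over and down, no snap.
- bar_handle (a point): Centre of the bar's cross handle, 12 mm thick, 40 mm long, parallel to carrier y, at the free end of the bar.
- bar_hinge (a point): Hinge axis of the bar (carrier x = 85, y = 0, z = 68 mm), along carrier y. At angle q the bar's point at distance r lies at carrier x = 85 - r cos q, z = 68 + r sin q (mm).
- catch (a point): Middle of the catch, a fork 21 mm across and 78 mm tall (carrier x = -54, z = 67.5 mm), where the closed bar rests.
- jar: Bystander: screw-top amber glass jar, 52 mm across, 85 mm tall. Origin at the centre of its underside.
- beaker: Bystander: clear plastic beaker, open, 60 mm across the mouth, 75 mm tall. Origin at the centre of its underside.
- spray: Bystander: white plastic bottle with black cap, 64 mm across, 170 mm tall. Origin at the centre of its underside.
- tipbox: Bystander: closed plastic box for pipette tips, 115 x 80 mm (x, y), 60 mm tall. Origin at the centre of its underside.
- timer: Bystander: flat bench timer, 60 x 75 mm (x, y), 25 mm tall. Origin at the centre of its underside.
- can: Bystander: steel can, 66 mm across, 100 mm tall. Origin at the centre of its underside.
- spatula: Bystander: narrow steel lab spatula lying flat, 193 mm long along its x, 16 mm wide, 7 mm tall.
Not all that is in view belongs to the job. Of the things shaped like the carrier, the grey one is meant.

How it is judged:
By the outcome, as a careful person would: the job done as asked, in the order asked, and still so for the second after the job is handed in, with the robot touching nothing.
It also fails if it takes over 67 s, if anything falls off the work surface, if the arm or the gripper's body presses on something with over 40 N, if the wrist force passes 120 N, or if a joint passes its speed limit or range.

## Working session

There is one attempt and no reset: what is moved stays moved. The work goes in short steps, Python scripts to look and compute and a shell command to move; the robot and the scene stay as the last step left them, time stands still between calls to the robot, and variables do not carry over. Pictures are saved under pics/ and viewed, and the job is handed in when it is done.

```bash
mkdir -p pics; ls
python3 - <<'E'
from rig import sense, vision, job
import cv2
s=sense();print(s)
for n in("side","top","wrist"):
    c=vision.calibration(n);print(n,c)
    cv2.imwrite(f"pics/{n}0.png",vision.capture(n)[:,:,::-1])
E
```

```text
pics
{'time_s': 0.0, 'joints': array([-1.45438642e+00,  3.13410593e-01,  1.49845341e+00, -3.97577498e-06,
        1.33104800e+00, -2.23406074e-01]), 'dq': array([ 0.00252921, -0.0026292 ,  0.00074811, -0.00089457,  0.00179249,
       -0.00087981]), 'tau': array([-1.06460893e-04, -4.12262642e+01, -2.59745157e+01, -1.99631368e-04,
        4.10904860e-03,  1.06555191e-05]), 'eef_pos': array([ 174.94128269, -494.70228423,  230.74911173]), 'ee_rot': array([ 0.57703332,  0.40860006,  0.57765881, -0.40790788]), 'force': array([-0.41385891,  0.22696831,  0.5383638 ]), 'wrist_torque': array([-0.00194675,  0.0077958 ,  0.03010182]), 'grip_width': 0.9962540172493842}
side {'K': array([[454.21593436,   0.        , 248.92693582],
       [  0.        , 454.21593436, 185.86964611],
       [  0.        ,   0.        ,   1.        ]]), 'extrinsics': array([[ 8.86109095e-01,  3.00032178e-01, -3.53258212e-01,
         2.39966774e+01],
       [-4.63251618e-01,  5.49592896e-01, -6.95230600e-01,
        -9.60505446e+02],
       [-1.44433475e-02,  7.79697596e-01,  6.25989656e-01,
         1.08312602e+03],

[... 430 characters left out ...]
+01],
       [ 1.93872393e-03,  1.76912812e-01,  9.84224618e-01,
         1.52228480e+03],
       [ 0.00000000e+00,  0.00000000e+00,  0.00000000e+00,
         1.00000000e+00]])}
wrist {'K': array([[328.83733467,   0.        , 255.50902124],
       [  0.        , 328.83733467, 184.45934754],
       [  0.        ,   0.        ,   1.        ]]), 'extrinsics': array([[ 3.32532962e-01,  8.93724772e-01,  3.01127649e-01,
         2.52366188e+02],
       [-9.43090713e-01,  3.15572088e-01,  1.04853060e-01,
        -4.68280321e+02],
       [-1.31770359e-03, -3.18857787e-01,  9.47801654e-01,
         3.74208662e+02],
       [ 0.00000000e+00,  0.00000000e+00,  0.00000000e+00,
         1.00000000e+00]])}
```

View pics/side0.png

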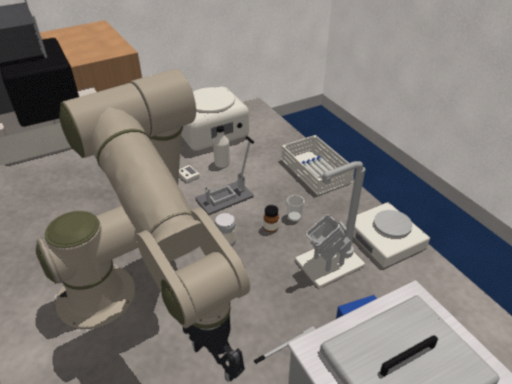

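View pics/top0.png

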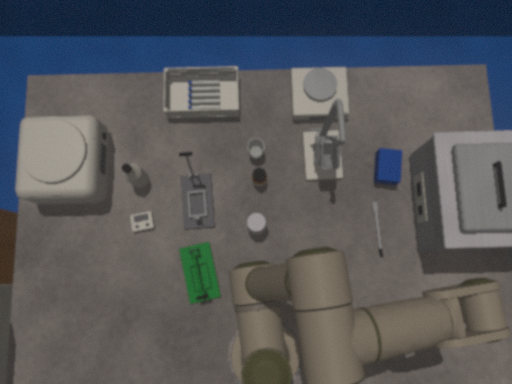

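View pics/wrist0.png

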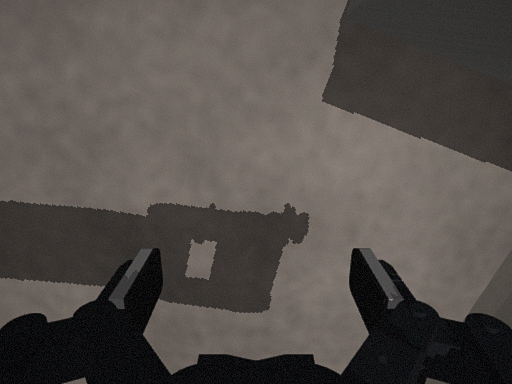

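The side and top views show the stand with the stack: top (323,153), side (328,240). Two things are carrier-shaped: a grey one at top (198,202) and a green one at top (200,273). The grey one fits the description. I'll enlarge both and the stand.

Run:
```python
import cv2,numpy as np
t=cv2.imread("pics/top0.png");s=cv2.imread("pics/side0.png")
r=lambda im,x,y,w,h,k:cv2.resize(im[y:y+h,x:x+w],None,fx=k,fy=k,interpolation=cv2.INTER_CUBIC)
cv2.imwrite("pics/c1.png",r(t,160,140,100,75,8)[:600])
cv2.imwrite("pics/c2.png",r(t,290,90,80,100,6))
cv2.imwrite("pics/c3.png",r(s,185,130,80,90,6))
cv2.imwrite("pics/c4.png",r(s,280,155,100,135,4))
```

```text
(no output)
```

View pics/c1.png

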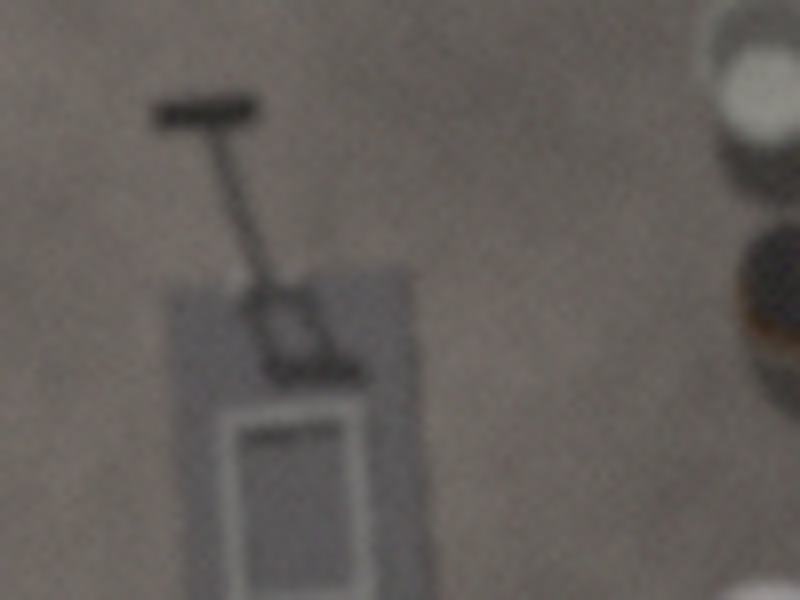

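View pics/c2.png

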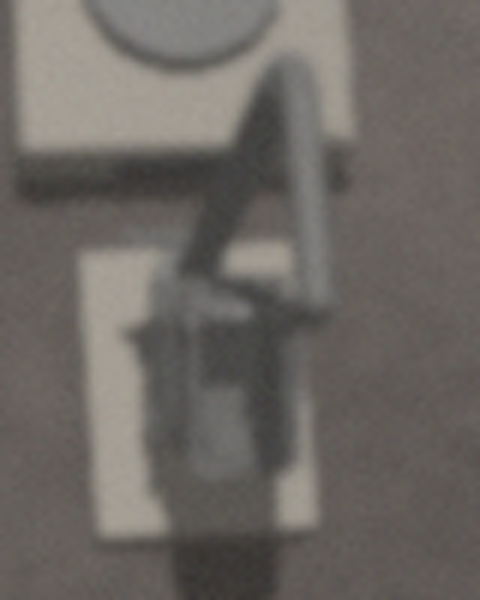

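View pics/c3.png

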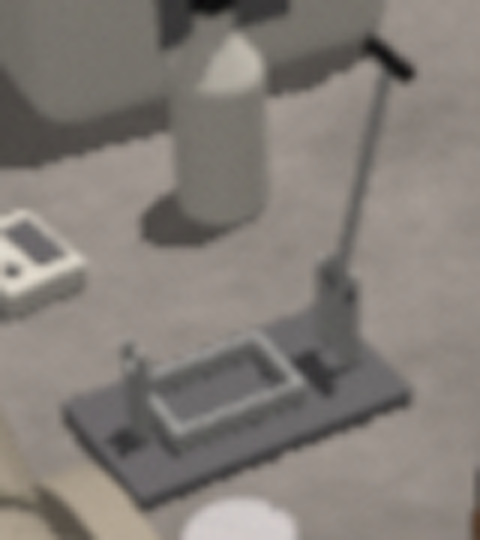

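View pics/c4.png

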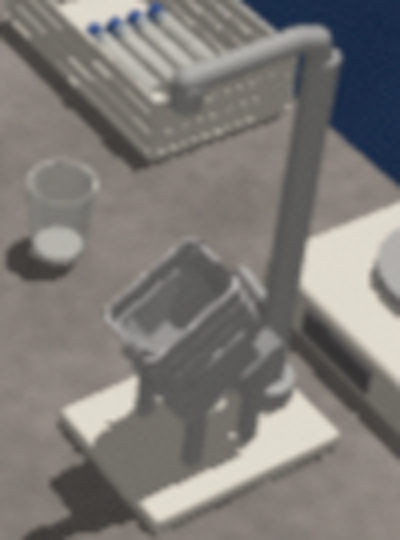

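```bash
cat > h.py <<'E'
import numpy as np,cv2
from scipy.optimize import least_squares
from scipy.spatial.transform import Rotation as R
import pickle,os
try:
    from rig import vision
    CAL={n:vision.calibration(n) for n in("side","top")}
except Exception as e: print(e)
def proj(P,c):
    P=np.atleast_2d(P);E=c["extrinsics"];Q=(P-E[:3,3])@E[:3,:3]
    Q=Q*[1,-1,-1];u=Q@c["K"].T
    return u[:,:2]/u[:,2:]
def unproj(uv,c,z):
    E=c["extrinsics"];d=np.linalg.inv(c["K"])@[uv[0],uv[1],1.];d=E[:3,:3]@(d*[1,-1,-1])
    o=E[:3,3];return o+d*(z-o[2])/d[2]
def T(p,P):  # p=x,y,yaw
    c,s=np.cos(p[2]),np.sin(p[2]);P=np.atleast_2d(P)
    return np.c_[p[0]+c*P[:,0]-s*P[:,1],p[1]+s*P[:,0]+c*P[:,1],P[:,2]]
def fit(obs,p0):
    f=lambda p:np.concatenate([(proj(T(p,P),CAL[n])[0]-uv) for n,P,uv in obs])
    r=least_squares(f,p0,loss="soft_l1");return r.x,r.fun.reshape(-1,2)
def wire(im,p,segs,c,col,k=1,off=(0,0)):
    for a,b in segs:
        u=(proj(T(p,[a,b]),c)-off)*k+ (k-1)/2
        u=np.round(u*16).astype(int)
        cv2.line(im,tuple(map(int,u[0])),tuple(map(int,u[1])),col,1,cv2.LINE_AA,4)
def box(x0,x1,y0,y1,z):
    q=[(x0,y0,z),(x1,y0,z),(x1,y1,z),(x0,y1,z)];return [(q[i],q[(i+1)%4]) for i in range(4)]
def stk(L,hx,hy):  # ring on stack at axis length L
    a=np.array([-.5,0,3**.5/2]);ex=np.array([3**.5/2,0,.5]);o=np.array([160,0,97])+a*L
    q=[o+sx*hx*ex+np.array([0,sy*hy,0]) for sx,sy in((-1,-1),(1,-1),(1,1),(-1,1))]
    return [(q[i],q[(i+1)%4]) for i in range(4)]
STAND=box(75,250,-65,65,16)+stk(84,44,30)+stk(66,44,30)+[((100,0,368),(226,0,368)),((226,0,16),(226,0,370))]
def CARR(q=None):
    s=box(-83,107,-53,53,12)+box(-39,39,-25,25,28)+box(78,92,-15,15,80)+[((-54,0,12),(-54,0,78))]
    if q is not None:
        h=np.array([85-153*np.cos(q),0,68+153*np.sin(q)])
        s=s+[((85,0,68),tuple(h)),(tuple(h-[0,20,0]),tuple(h+[0,20,0]))]
    return s
def save(im,name): cv2.imwrite("pics/"+name,im)
def crop(im,x,y,w,h,k): return cv2.resize(im[y:y+h,x:x+w],None,fx=k,fy=k,interpolation=cv2.INTER_CUBIC)
E
python3 - <<'E'
from h import *
t,s=CAL["top"],CAL["side"]
for uv in[(306.3,180),(343,177.8),(303.7,132),(339.2,130.5)]:print(unproj(uv,t,16).round(1))
for uv in[(295.5,258),(364.5,263),(318.75,286.75)]:print('s',unproj(uv,s,16).round(1))
for uv in[(181,176.25),(211.25,173.5)]:print(unproj(uv,t,12).round(1))
for uv in[(195.8,198.3),(209.7,213.8),(253.3,195)]:print('s',unproj(uv,s,12).round(1))
E
```

```text
[ 581.4 -162.8   16. ]
[ 586.  -291.7   16. ]
[ 756.4 -161.4   16. ]
[ 758.7 -288.4   16. ]
s [ 587.1 -164.4   16. ]
s [ 763.  -282.7   16. ]
s [ 587.1 -292.1   16. ]
[607.  275.9  12. ]
[614.2 169.7  12. ]
s [424.5 257.8  12. ]
s [435.3 156.4  12. ]
s [617.7 173.9  12. ]
```

```bash
cat >> h.py <<'E'
t0=lambda n:cv2.imread(f"pics/{n}0.png")
E
python3 - <<'E'
from h import *
S=[("top",(75,65,16),(306.3,180)),("top",(75,-65,16),(343,177.8)),("top",(250,65,16),(303.7,132)),("top",(250,-65,16),(339.2,130.5)),
("side",(75,65,16),(295.5,258)),("side",(250,-65,16),(364.5,263)),("side",(75,-65,16),(318.75,286.75))]
C=[("top",(107,53,12),(181,176.25)),("top",(107,-53,12),(211.25,173.5)),("side",(-83,53,12),(195.8,198.3)),("side",(-83,-53,12),(209.7,213.8)),("side",(107,-53,12),(253.3,195))]
ps,r=fit(S,[509,-227,0]);print(ps,r.round(1).tolist())
pc,r=fit(C,[510,215,0]);print(pc,r.round(1).tolist())
ims={}
for n,reg in(("top",[(295,90,60,95,6),(170,140,55,95,6)]),("side",[(285,155,90,140,4),(185,130,80,95,6)])):
    for i,(x,y,w,h,k) in enumerate(reg):
        im=crop(t0(n),x,y,w,h,k)
        wire(im,ps if i==0 else pc,STAND if i==0 else CARR(1.9),CAL[n],(0,0,255),k,(x,y))
        ims[n,i]=im
a=lambda i:np.hstack([cv2.resize(ims[n,i],(400,int(ims[n,i].shape[0]*400/ims[n,i].shape[1]))) [:600] for n in("top",)]+[cv2.resize(ims["side",i],(390,600))])
for i in(0,1):
    A=cv2.resize(ims["top",i],None,fx=600/ims["top",i].shape[0],fy=600/ims["top",i].shape[0])
    B=cv2.resize(ims["side",i],None,fx=600/ims["side",i].shape[0],fy=600/ims["side",i].shape[0])
    o=np.hstack([A,B]);print(o.shape)
    if o.shape[1]>800:o=cv2.resize(o,(800,int(600*800/o.shape[1])))
    save(o,f"ov{i}.png")
E
```

```text
[ 5.09321469e+02 -2.29550468e+02  2.61568795e-02] [[-0.1, -0.3], [0.3, -0.0], [-1.0, -0.3], [-0.2, -0.6], [-1.5, 0.1], [0.6, 1.4], [-0.2, 0.2]]
[5.07572591e+02 2.13604060e+02 9.44117116e-02] [[-0.1, -0.6], [-0.4, -1.4], [-1.2, 0.3], [-1.0, 1.1], [0.7, 0.3]]
(600, 765, 3)
(600, 852, 3)
```

View pics/ov0.png

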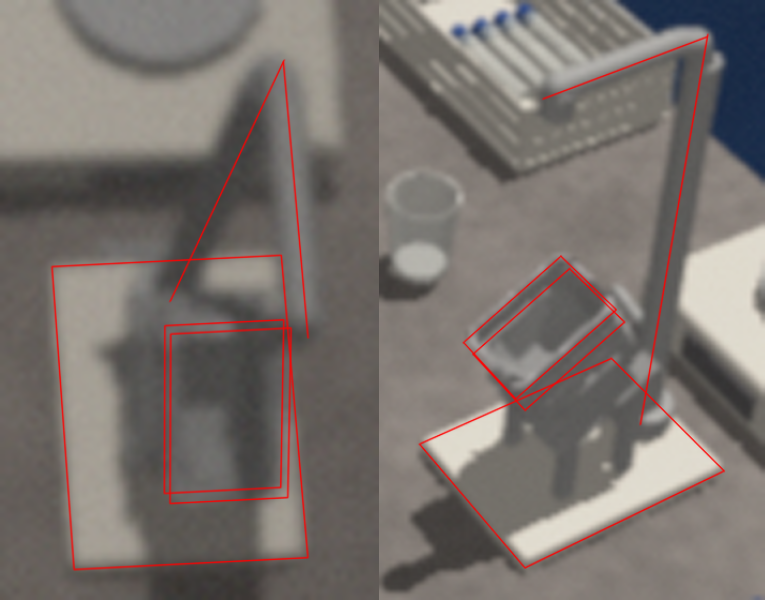

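View pics/ov1.png

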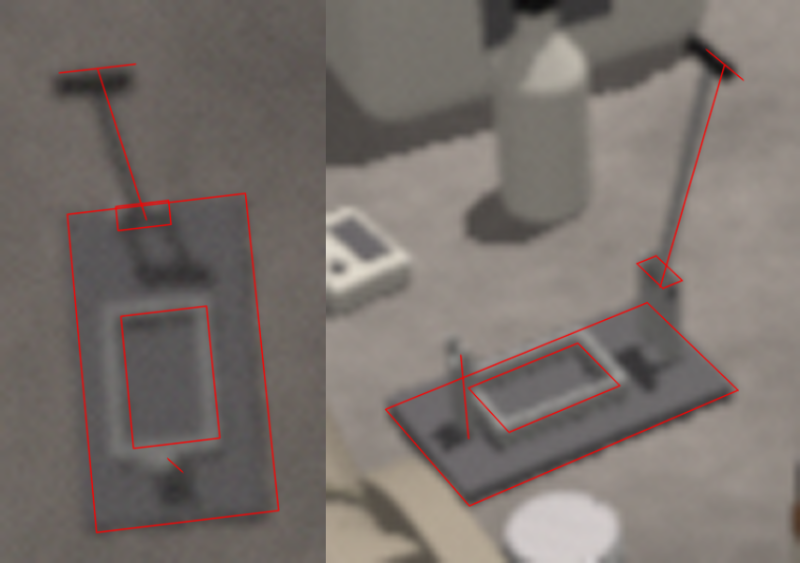

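```bash
cat > fit1.py <<'E'
from h import *
S=[("top",(75,65,16),(306.3,180)),("top",(75,-65,16),(343,177.8)),("top",(250,65,16),(303.7,132)),("top",(250,-65,16),(339.2,130.5)),
("side",(75,65,16),(295.5,258)),("side",(250,-65,16),(364.5,263)),("side",(75,-65,16),(318.75,286.75)),
("top",(100,0,368),(295+307/6.316,90+328/6.316)),("side",(100,0,368),(285+(540-379)/4.286,155+92/4.286)),("side",(226,0,370),(285+(707-379)/4.286,155+35/4.286))]
C=[("top",(107,53,12),(181,176.25)),("top",(107,-53,12),(211.25,173.5)),("side",(-83,53,12),(195.8,198.3)),("side",(-83,-53,12),(209.7,213.8)),("side",(107,-53,12),(253.3,195))]
ko=lambda L:[(n,P,np.array(u)-.42) for n,P,u in L]
ps,r=fit(ko(S),[509,-227,0]);print(ps,r.round(1).tolist())
pc,r=fit(ko(C),[510,215,0]);print(pc,r.round(1).tolist())
ims={}
for n,reg in(("top",[(295,90,60,95,6),(170,140,55,95,6)]),("side",[(285,155,90,140,4),(185,130,80,95,6)])):
    for i,(x,y,w,h,k) in enumerate(reg):
        im=crop(t0(n),x,y,w,h,k)
        wire(im,ps if i==0 else pc,STAND if i==0 else CARR(1.95),CAL[n],(0,0,255),k,(x,y))
        ims[n,i]=im
for i in(0,1):
    A=cv2.resize(ims["top",i],None,fx=600/ims["top",i].shape[0],fy=600/ims["top",i].shape[0])
    B=cv2.resize(ims["side",i],None,fx=600/ims["side",i].shape[0],fy=600/ims["side",i].shape[0])
    o=np.hstack([A,B])
    if o.shape[1]>800:o=cv2.resize(o,(800,int(600*800/o.shape[1])))
    save(o,f"ovb{i}.png")
E
python3 fit1.py
```

```text
[ 5.10435048e+02 -2.27370890e+02  2.23509529e-02] [[-0.2, -0.3], [0.1, 0.2], [-0.9, -0.2], [-0.1, -0.4], [-1.1, -0.0], [0.9, 1.4], [0.1, 0.1], [-0.6, 1.2], [0.5, 1.1], [0.2, -0.7]]
[5.08058195e+02 2.15997810e+02 8.73958651e-02] [[-0.2, -0.4], [-0.4, -1.0], [-0.9, 0.2], [-0.9, 1.0], [1.0, 0.5]]
```

View pics/ovb0.png

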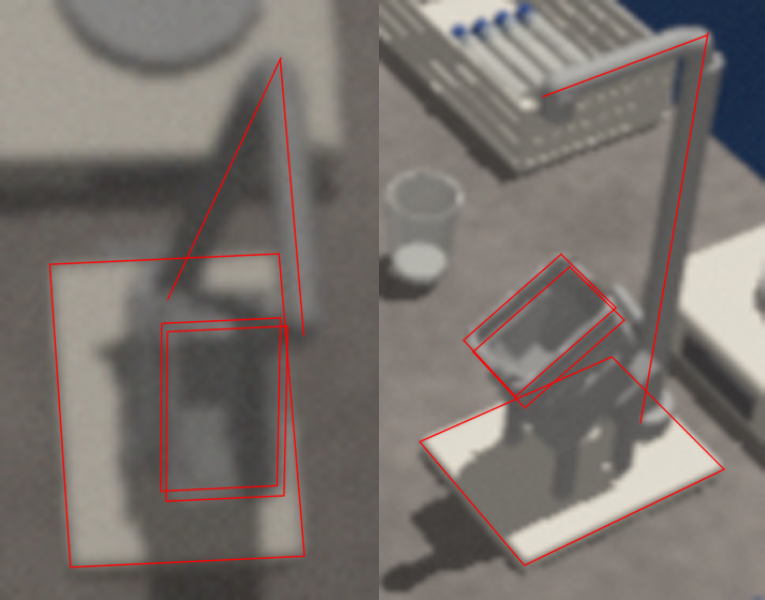

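View pics/ovb1.png

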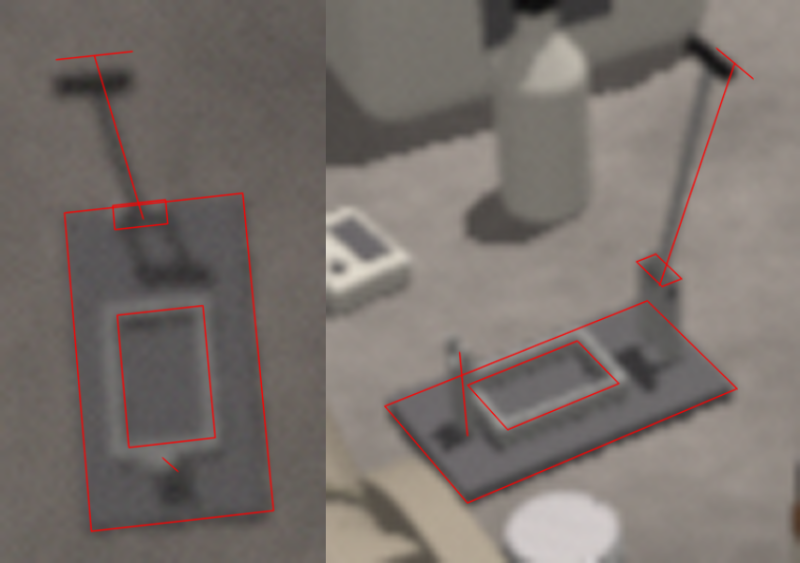

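```bash
cat >> h.py <<'E'
PS=np.array([510.4,-227.4,.0224]); PC=np.array([508.1,216.,.0874])
def quat(q): return R.from_quat([q[1],q[2],q[3],q[0]])
def toolR(xd,zd): 
    xd=np.array(xd,float);xd/=np.linalg.norm(xd);zd=np.array(zd,float);zd-=xd*(zd@xd);zd/=np.linalg.norm(zd)
    return R.from_matrix(np.c_[xd,np.cross(zd,xd),zd])
def rel(pos,rot,s=None):
    """shift (cm) & rotvec in current tool frame for target; uses measured pose"""
    if s is None:
        from rig import sense; s=sense()
    r=quat(s["ee_rot"]);return (r.inv()*rot).as_rotvec(), r.inv().apply(np.asarray(pos)-s["eef_pos"])/10
def grasp_pose(along,side=0.,x=0.,sgn=1,p=None):
    """TCP pose: along = mm above rim along stack axis"""
    p=PS if p is None else p
    c,s=np.cos(p[2]),np.sin(p[2]);Z=np.array([[c,-s,0],[s,c,0],[0,0,1]])
    a=np.array([-.5,0,3**.5/2]);ex=np.array([3**.5/2,0,.5])
    P=np.array([160,0,97])+a*(84+along)+ex*x+np.array([0,side,0])
    return T(p,P)[0], toolR(Z@-a,Z@np.array([0,sgn,0]))
E
python3 - <<'E'
from h import *
from rig import sense,vision
s=sense();r=quat(s["ee_rot"]);print(r.as_matrix().round(3))
c=vision.calibration("wrist")["extrinsics"];print('cam in tool',r.inv().apply(c[:3,3]-s["eef_pos"]).round(1)); print((r.inv().as_matrix()@c[:3,:3]).round(2))
for g in(1,-1):
    p,q=grasp_pose(120,sgn=g);rv,sh=rel(p,q);print(g,p.round(1),rv.round(3),np.degrees(np.linalg.norm(rv)),sh.round(2))
E
```

```text
[[-0.     0.943  0.333]
 [ 0.001  0.333 -0.943]
 [-1.     0.    -0.001]]
cam in tool [-143.4   81.8    0.7]
[[ 0.    0.32 -0.95]
 [-0.    0.95  0.32]
 [ 1.    0.    0.  ]]
1 [ 568.4 -226.1  273.7] [-2.736 -0.733 -0.119] 162.45195079815778 [ -4.26  46.05 -12.22]
-1 [ 568.4 -226.1  273.7] [ 0.31  -0.084  0.519] 34.970644439892695 [ -4.26  46.05 -12.22]
```

```bash
python3 -m pendant '[[-0.178,-0.048,-0.008,-0.5,3,-0.8,1],[-0.356,-0.096,-0.016,-1,6,-1.6,1],[-0.534,-0.144,-0.024,-1.5,9,-2.4,1],[-0.712,-0.192,-0.032,-2,12,-3.2,1],[-0.89,-0.24,-0.04,-2.5,15,-4,1]]'
python3 - <<'E'
from h import *
from rig import sense
p,q=grasp_pose(120,sgn=1);rv,sh=rel(p,q);print(rv.round(3),sh.round(2));print(sense()["joints"].round(2))
E
```

```text
time_s: 0.78
eef_pos: [303.9, -406.5, 256.3]
ee_rot: [0.752, 0.057, 0.633, -0.174]
force: [-0.1, -0.9, 0.2]
grip_width: 0.999
[-1.839 -0.495 -0.077] [-1.49 25.43 19.48]
[-1.19  0.13  1.68  0.06  1.1  -0.88]
```

```bash
python3 -m pendant '[[-0.178,-0.048,-0.008,-0.2,2.5,1.9,1],[-0.356,-0.096,-0.016,-0.4,5,3.8,1],[-0.534,-0.144,-0.024,-0.6,7.5,5.8,1],[-0.712,-0.192,-0.032,-0.8,10,7.8,1],[-0.89,-0.24,-0.04,-1,12.5,9.7,1]]'
python3 - <<'E'
from h import *
from rig import sense
p,q=grasp_pose(120,sgn=1);rv,sh=rel(p,q);print(rv.round(3),sh.round(2));print(sense()["joints"].round(2))
E
```

```text
time_s: 1.4
eef_pos: [435.2, -318.5, 267.7]
ee_rot: [0.768, -0.304, 0.556, 0.095]
force: [0.2, 0.4, -0.2]
grip_width: 1.0
[-0.949 -0.257 -0.038] [ 2.52  0.7  16.01]
[-0.94  0.1   1.72  0.22  0.94 -1.62]
```

```bash
python3 -m pendant '[[-0.178,-0.048,-0.008,0.5,0.1,3,1],[-0.356,-0.096,-0.015,1,0.2,6,1],[-0.534,-0.144,-0.023,1.5,0.4,9,1],[-0.712,-0.192,-0.03,2,0.6,12.5,1],[-0.89,-0.24,-0.038,2.4,0.7,15.5,1]]'
python3 - <<'E'
from h import *
from rig import sense
p,q=grasp_pose(120,sgn=1);rv,sh=rel(p,q);print(rv.round(3),sh.round(2));print(sense()["joints"].round(2))
E
```

```text
time_s: 2.02
eef_pos: [564.4, -229.4, 273.7]
ee_rot: [0.623, -0.601, 0.363, 0.345]
force: [-0.3, -0.3, -0.2]
grip_width: 0.999
[-0.058 -0.018 -0.001] [ 0.2  -0.32  0.35]
[-0.72  0.24  1.58  0.41  0.96 -2.42]
```

```bash
python3 -m pendant '[[-0.058,-0.018,0,0.2,-0.3,0.35,1],[-0.058,-0.018,0,0.2,-0.3,0.35,1],[-0.058,-0.018,0,0.2,-0.3,0.35,1],[-0.058,-0.018,0,0.2,-0.3,0.35,1],[-0.058,-0.018,0,0.2,-0.3,0.35,1]]'
python3 - <<'E'
from h import *
from rig import sense,vision
p,q=grasp_pose(120,sgn=1);rv,sh=rel(p,q);print(rv.round(3),sh.round(2));print(sense()["joints"].round(2))
c=vision.calibration("wrist");im=vision.capture("wrist")[:,:,::-1].copy()
pickle.dump((c,im,sense()),open("w1.pkl","wb"))
save(cv2.resize(im,(768,576)),"w1raw.png")
wire(im,PS,STAND,c,(0,0,255));save(cv2.resize(im,(768,576)),"w1.png")
save(vision.capture("side")[:,:,::-1],"side1.png")
E
```

```text
time_s: 2.65
eef_pos: [567.3, -227.2, 273.9]
ee_rot: [-0.61, 0.614, -0.349, -0.359]
force: [-0.1, -0.6, -0.1]
grip_width: 1.0
[-0.007 -0.002 -0.001] [ 0.07 -0.09  0.11]
[-0.72  0.24  1.57  0.42  0.97 -2.48]
```

View pics/w1.png

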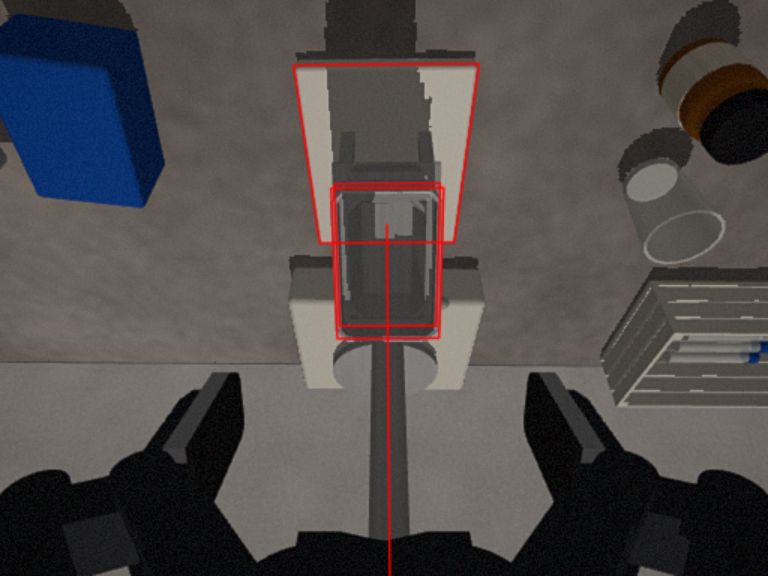

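View pics/side1.png

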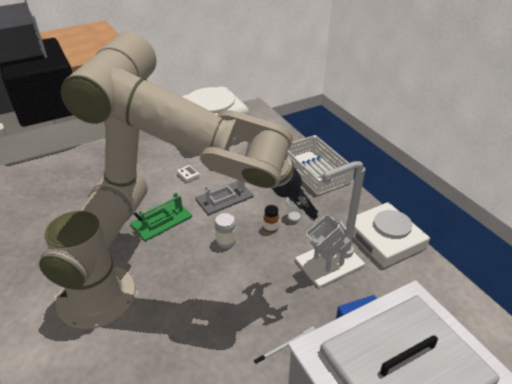

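View pics/w1raw.png

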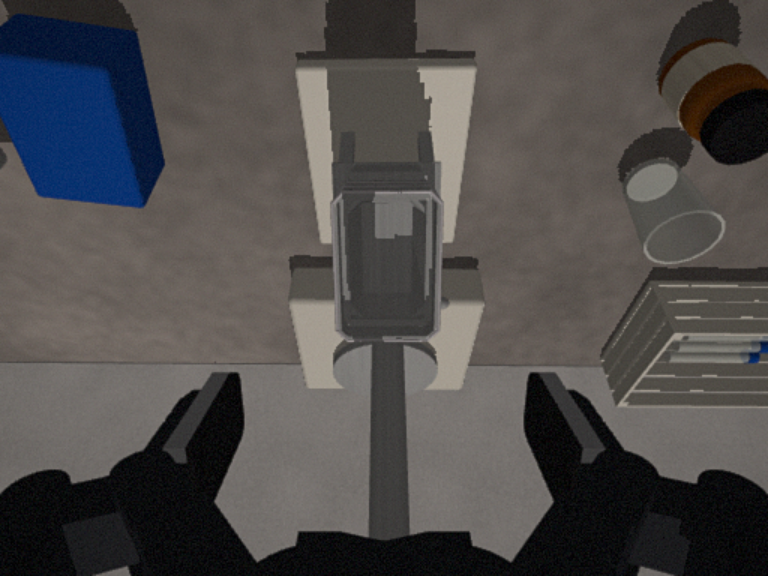

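Run:
```python
from h import *
c,im,s=pickle.load(open("w1.pkl","rb"))
save(crop(im,212,120,96,110,5.4545454),"w1c.png")
g=cv2.cvtColor(im,cv2.COLOR_BGR2GRAY).astype(int)
print(g[160:200,215:235].mean(0).round()); print(g[160:200,284:304].mean(0).round())
print(g[120:135,245:275].mean(1).round());print(g[218:234,240:244].mean(1).round(),g[218:234,274:280].mean(1).round())
print(proj(T(PS,[a for a,b in stk(84,44,30)]),c).round(1))
```

```text
[ 83.  84.  83.  82.  83.  81.  79. 107. 126. 116. 106.  76.  69. 103.
 112. 102.  79.  71.  62.  58.]
[108. 108.  89.  87.  62.  54.  92. 112. 116. 129.  95.  78.  80.  80.
  81.  80.  81.  80.  78.  77.]
[ 59.  69.  58.  63.  67.  57.  59.  90. 133. 108. 102. 102. 102. 102.
 104.]
[ 58.  58.  59.  58.  60.  58.  61.  66.  80.  78.  62.  59.  82. 119.
 127. 123.] [ 57.  58.  58.  57.  55.  62. 102. 112.  92. 134.  68.  58.  60.  68.
  96. 124.]
[[220.2 125.2]
 [224.4 225.3]
 [292.3 224.9]
 [295.4 124.7]]
```

View pics/w1c.png

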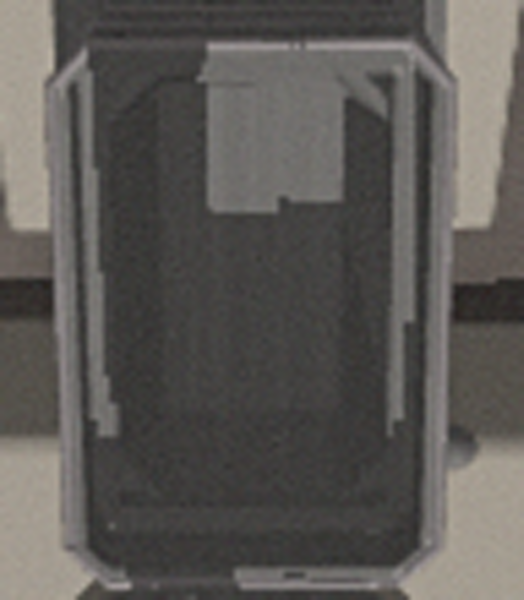

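Run:
```python
from h import *
c,im,s=pickle.load(open("w1.pkl","rb"))
r=quat(s["ee_rot"])
for x in(0,-6,-13,-20):
    print(x,[(proj(s["eef_pos"]+r.apply([x,y,z]),c)[0]*1.5).round(0).tolist() for z in(-42.5,42.5) for y in(-11,11)])
```

```text
0 [[259.0, 403.0], [253.0, 343.0], [513.0, 402.0], [518.0, 343.0]]
-6 [[255.0, 413.0], [249.0, 352.0], [517.0, 413.0], [523.0, 352.0]]
-13 [[249.0, 426.0], [242.0, 363.0], [523.0, 426.0], [530.0, 363.0]]
-20 [[243.0, 440.0], [236.0, 375.0], [529.0, 440.0], [537.0, 375.0]]
```

```bash
python3 -m pendant '[[-0.007,-0.002,0,2,-0.1,0.1,1],[-0.007,-0.002,0,5,-0.1,0.1,1],[-0.007,-0.002,0,8,-0.15,0.1,1],[-0.007,-0.002,0,10,-0.15,0.1,1],[-0.007,-0.002,0,10,-0.15,0.1,1]]' 40
python3 - <<'E'
from h import *
from rig import sense,vision
p,q=grasp_pose(-17,sgn=1,x=1);rv,sh=rel(p,q);print(rv.round(3),sh.round(2))
c=vision.calibration("wrist");im=vision.capture("wrist")[:,:,::-1].copy()
pickle.dump((c,im,sense()),open("w2.pkl","wb"))
wire(im,PS,stk(84,44,30),c,(0,0,255));save(cv2.resize(im,(768,576)),"w2.png")
E
```

```text
time_s: 3.38
eef_pos: [618.6, -224.5, 185.9]
ee_rot: [-0.608, 0.615, -0.347, -0.362]
force: [-0.7, 0.0, -0.4]
grip_width: 0.999
[ 0.     0.002 -0.003] [ 3.59 -0.14 -0.05]
```

View pics/w2.png

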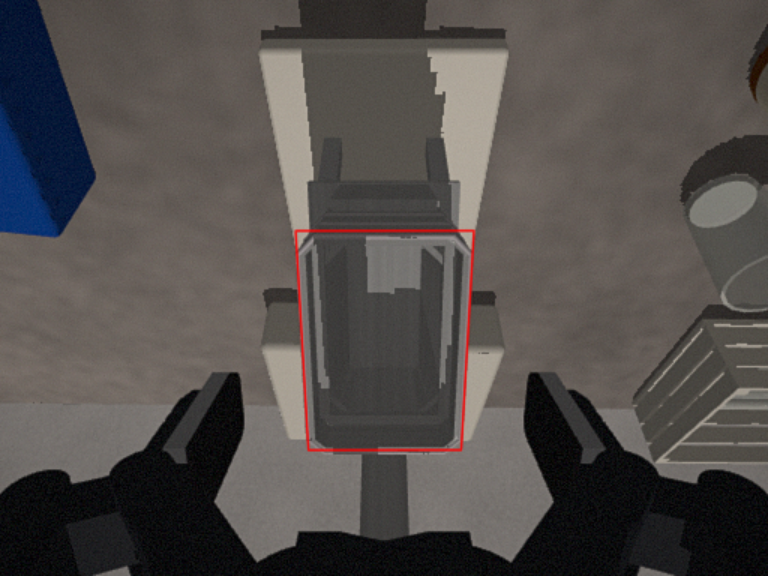

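```bash
python3 -m pendant '[[0,0,0,1,-0.1,0,1],[0,0,0,2,-0.2,0,1],[0,0,0,3,-0.2,0,1],[0,0,0,3.7,-0.2,0,1],[0,0,0,3.7,-0.2,0,1]]'
python3 - <<'E'
from h import *
from rig import sense,vision
p,q=grasp_pose(-18,sgn=1,x=1);rv,sh=rel(p,q);print(rv.round(3),sh.round(2))
im=vision.capture("wrist")[:,:,::-1].copy()
save(cv2.resize(im,(768,576)),"w3.png")
save(crop(vision.capture("side")[:,:,::-1],260,150,110,120,5),"s3.png")
E
```

```text
time_s: 4.05
eef_pos: [638.8, -224.4, 156.1]
ee_rot: [-0.608, 0.616, -0.347, -0.361]
force: [0.2, 0.8, -0.1]
grip_width: 1.005
[ 0.     0.001 -0.002] [ 0.1   0.12 -0.01]
```

View pics/w3.png

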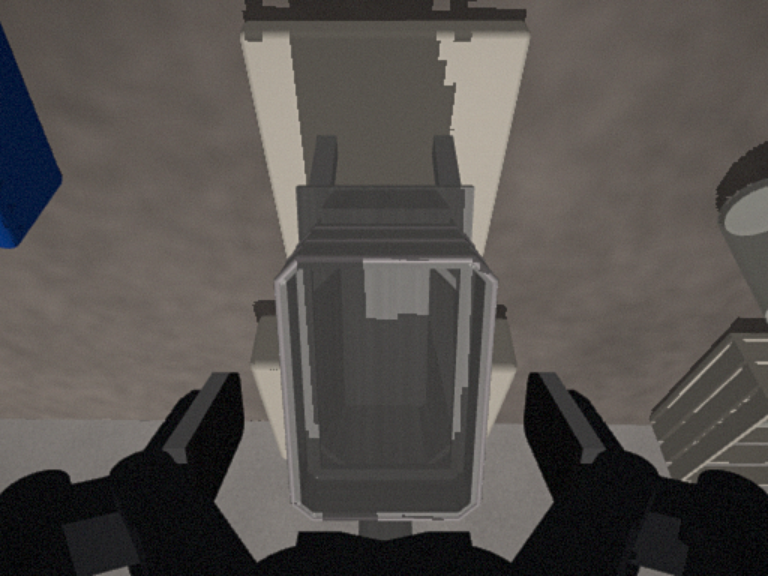

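View pics/s3.png

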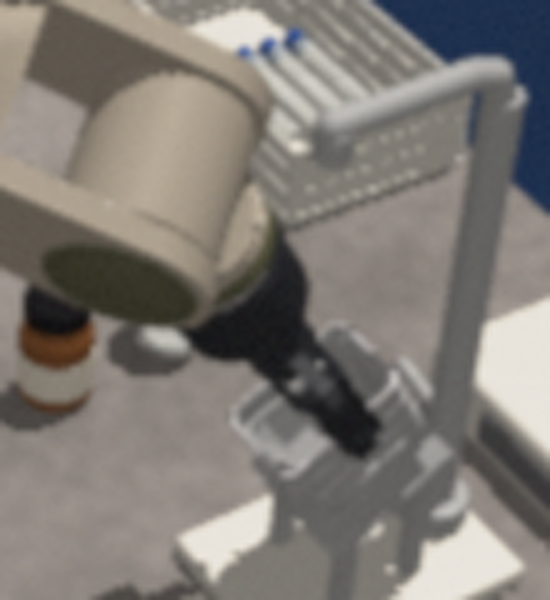

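Run:
```python
from h import *
from rig import sense,vision
c=vision.calibration("wrist");s=sense();r=quat(s["ee_rot"])
# unknown rim centre in tool frame (x,y,z); tray x along tool -y... 
def f(v):
    g=lambda a,b:proj(s["eef_pos"]+r.apply([v[0],v[1]+a,v[2]+b]),c)[0]
    return [g(44,0)[1]-258/1.5, g(-44,0)[1]-519/1.5, g(0,-30)[0]-284/1.5, g(0,30)[0]-490/1.5]
q=least_squares(f,[-18,0,0]);print(q.x,q.fun)
```

```text
[-17.6231848    0.78861456   0.27528299] [-0.40317686  0.48957214  0.5733063  -0.57317312]
```

```bash
python3 -m pendant '[[0,0,0,0,0,0,0.6],[0,0,0,0,0,0,0.5],[0,0,0,0,0,0,0.4],[0,0,0,0,0,0,0.4],[0,0,0,0,0,0,0.4]]' 40
python3 - <<'E'
from h import *
from rig import sense,vision
s=sense();print(s["joints"].round(2),s["wrist_torque"])
im=vision.capture("wrist")[:,:,::-1].copy()
save(cv2.resize(im,(768,576)),"w4.png")
E
```

```text
time_s: 4.78
eef_pos: [638.9, -224.7, 157.5]
ee_rot: [-0.608, 0.617, -0.347, -0.361]
force: [-3.9, 2.2, 5.5]
grip_width: 0.689
[-0.63  0.49  1.53  0.46  0.74 -2.51] [0.18388965 0.46698981 0.10783592]
```

View pics/w4.png

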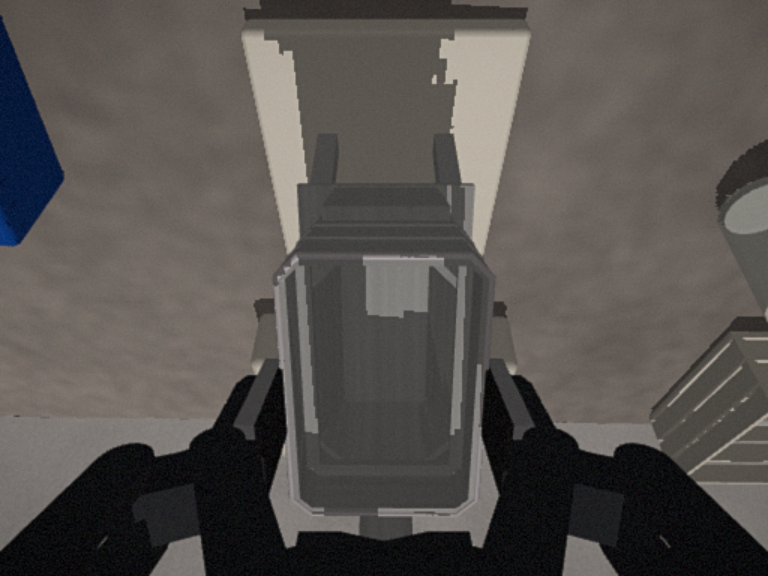

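```bash
python3 -m pendant '[[0,0,0,-0.8,0,0,0.4],[0,0,0,-2,0,0,0.4],[0,0,0,-3.2,0,0,0.4],[0,0,0,-4.5,0,0,0.4],[0,0,0,-5.5,0,0,0.4]]'
python3 - <<'E'
from h import *
from rig import sense,vision
im=vision.capture("wrist")[:,:,::-1].copy()
save(cv2.resize(im,(768,576)),"w5.png")
save(crop(vision.capture("side")[:,:,::-1],260,150,110,120,5),"s5.png")
E
```

```text
time_s: 5.45
eef_pos: [611.0, -225.3, 205.5]
ee_rot: [-0.608, 0.617, -0.347, -0.361]
force: [0.0, 0.1, -1.0]
grip_width: 0.685
```

View pics/w5.png

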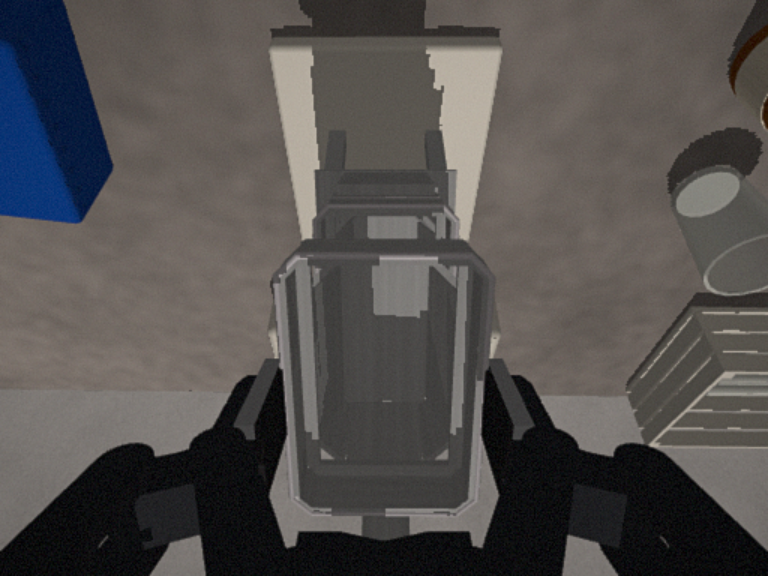

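View pics/s5.png

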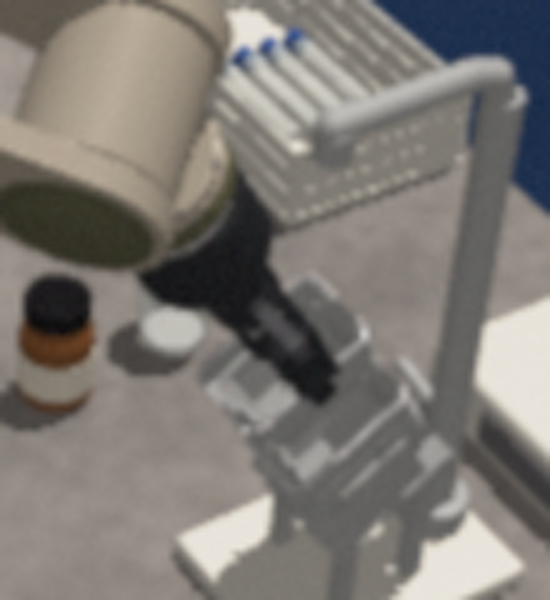

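```bash
python3 -m pendant '[[0,0,0,-2.5,0,0,0.4],[0,0,0,-5,0,0,0.4],[0,0,0,-6.5,1,1,0.4],[0,0,0,-6.5,2,5,0.4],[0,0,0,-6.5,2,10,0.4]]'
python3 - <<'E'
from h import *
from rig import sense
p=T(PC,[0,0,42+100])[0];cz=[-np.sin(PC[2]),np.cos(PC[2]),0]
rv,sh=rel(p,toolR([0,0,-1],cz));print(p,rv.round(3),sh.round(2));print(sense()["joints"].round(2))
E
```

```text
time_s: 6.18
eef_pos: [558.6, -125.9, 250.2]
ee_rot: [-0.608, 0.616, -0.347, -0.361]
force: [1.4, 0.4, -1.2]
grip_width: 0.692
[508.1 216.  142. ] [-0.065 -0.017  0.522] [ 7.23  9.15 34.28]
[-0.55  0.16  1.73  0.37  0.83 -2.34]
```

```bash
python3 -m pendant '[[-0.01,0,0.1,0.7,0.9,4,0.4],[-0.03,-0.01,0.21,1.5,1.9,9,0.4],[-0.04,-0.01,0.32,2.2,2.8,14.5,0.4],[-0.05,-0.015,0.42,3,3.8,20,0.4],[-0.065,-0.017,0.522,3.6,4.6,25.5,0.4]]'
python3 - <<'E'
from h import *
from rig import sense
p=T(PC,[0,0,42+100])[0];cz=[-np.sin(PC[2]),np.cos(PC[2]),0]
rv,sh=rel(p,toolR([0,0,-1],cz));print(p,rv.round(3),sh.round(2));print(sense()["joints"].round(2))
E
```

```text
time_s: 6.8
eef_pos: [531.1, 129.8, 196.2]
ee_rot: [0.476, -0.522, 0.478, 0.522]
force: [0.7, -1.4, -0.5]
grip_width: 0.687
[508.1 216.  142. ] [ 0.003 -0.001 -0.003] [5.42 1.5  8.79]
[ 0.03  0.39  1.48 -0.    1.27 -1.63]
```

Run:
```python
from h import *
from rig import sense,vision
c=vision.calibration("wrist");im=vision.capture("wrist")[:,:,::-1].copy()
pickle.dump((c,im,sense()),open("w6.pkl","wb"))
wire(im,PC,CARR(1.9),c,(0,0,255));save(cv2.resize(im,(768,576)),"w6.png")
```

```text
(no output)
```

View pics/w6.png

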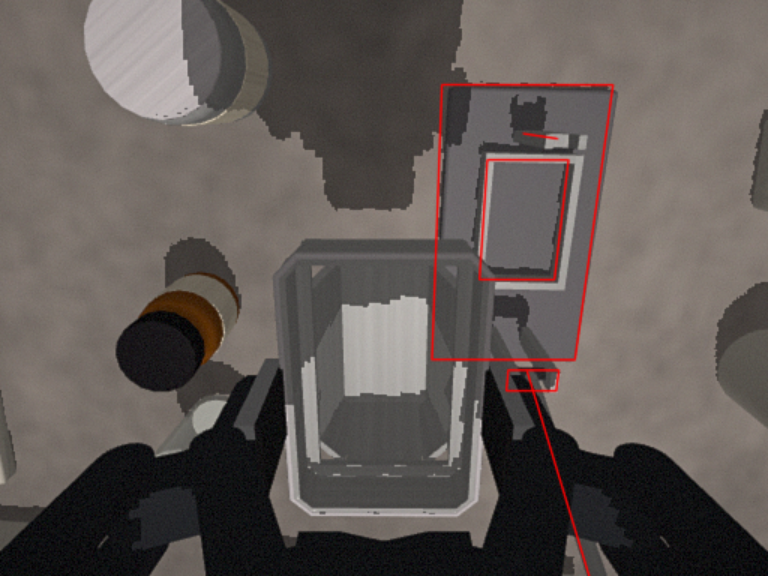

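Run:
```python
from h import *
c,im,s=pickle.load(open("w6.pkl","rb"))
save(crop(im,285,50,133,110,6)[:600],"w6c.png")
```

```text
(no output)
```

View pics/w6c.png

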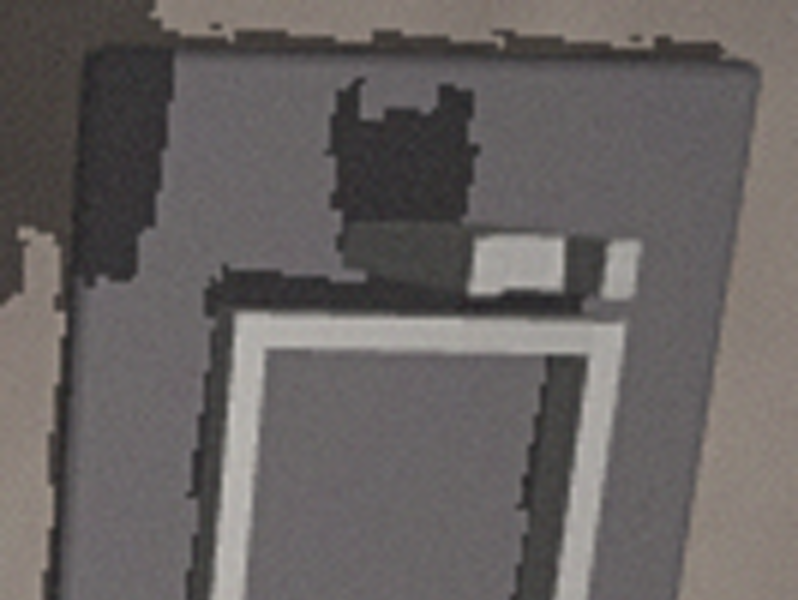

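Run:
```python
from h import *
c,im,s=pickle.load(open("w6.pkl","rb"))
save(crop(im,285,145,133,100,6),"w6d.png")
```

```text
(no output)
```

View pics/w6d.png

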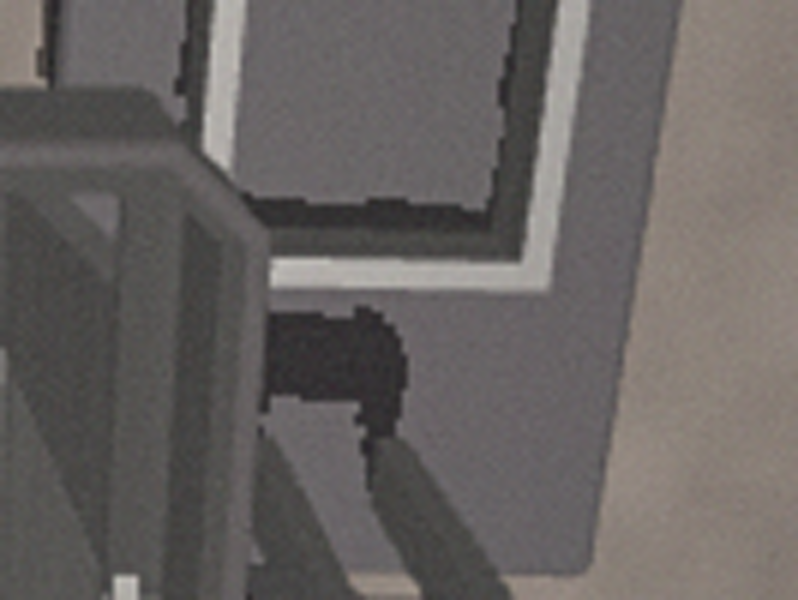

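Run:
```python
from h import *
c,im,s=pickle.load(open("w6.pkl","rb"));CAL["w"]=c
u=lambda X,Y,oy:((X+.5)/6-.5+285,(Y+.5)/6-.5+oy)
O=[("w",(-39,-25,28),u(266,350,50)),("w",(-39,25,28),u(590,354,50)),("w",(39,25,28),u(520,261,145)),
("w",(-83,-53,12),u(84,50,50)),("w",(-83,53,12),u(762,64,50)),("w",(107,53,12),u(591,577,145))]
p,r=fit(O,PC);print(p,r.round(2).tolist())
p2,r=fit(O[:3],PC);print(p2,r.round(2).tolist())
# tray in tool frame
r=quat(s["ee_rot"])
def f(v):
    q=r*R.from_rotvec([v[3],0,0])
    g=lambda a,b:proj(s["eef_pos"]+r.apply([v[0],v[1],v[2]])+q.apply([0,a,b]),c)[0]
    return [g(44,0)[1]-256/1.5, g(-44,0)[1]-514/1.5, g(20,-30)[0]-281/1.5, g(20,30)[0]-491/1.5,g(-30,-30)[0]-290/1.5,g(-30,30)[0]-479/1.5]
q=least_squares(f,[-18,0,0,0]);print(q.x,q.fun)
```

```text
[5.09901131e+02 2.19176814e+02 7.13789726e-02] [[-0.65, 0.03], [-0.84, 0.34], [-0.02, 0.25], [0.18, -0.48], [0.79, -0.66], [0.57, 0.94]]
[5.09636978e+02 2.19562576e+02 6.70455352e-02] [[-0.0, -0.34], [-0.21, 0.21], [0.23, 0.13]]
[-1.68240821e+01  7.33843948e-01 -5.74737793e+00  1.31511074e-02] [ 0.00346807 -0.00421195 -0.10995304  0.1099681   0.1311422  -0.13115854]
```

```bash
sed -i 's/PC=np.array(.*/PC=np.array([509.8,219.3,.0695])/' h.py
cat > tgt.py <<'E'
from h import *
from rig import sense
import sys
z=float(sys.argv[1])
# tray centre is 0.7 mm along tool +y from TCP = -x carrier -> shift TCP +0.7
p=T(PC,[0.7,0,z])[0];cz=[-np.sin(PC[2]),np.cos(PC[2]),0]
rv,sh=rel(p,toolR([0,0,-1],cz));print(p,rv.round(4),sh.round(2));print(sense()["eef_pos"].round(1),sense()["joints"].round(2))
E
python3 tgt.py 125
```

```text
[510.49831009 219.34861084 125.        ] [ 0.025   0.0016 -0.0084] [7.   1.11 8.53]
[530.2 135.4 194.7] [ 0.04  0.4   1.48  0.    1.28 -1.63]
```

```bash
python3 -m pendant '[[0.01,0,-0.003,0.5,0.3,2.5,0.4],[0.02,0.001,-0.008,2,0.7,5.5,0.4],[0.025,0.0015,-0.008,4,1.1,8.5,0.4],[0.025,0.0015,-0.008,6,1.1,8.5,0.4],[0.025,0.0015,-0.008,7,1.1,8.5,0.4]]'
python3 -m pendant '[[0,0,0,0,0,0,0.4],[0,0,0,0,0,0,0.4],[0,0,0,0,0,0,0.4],[0,0,0,0,0,0,0.4],[0,0,0,0,0,0,0.4]]'
python3 tgt.py 125
python3 - <<'E'
from h import *
from rig import sense,vision
s=sense();c=vision.calibration("wrist");im=vision.capture("wrist")[:,:,::-1].copy()
pickle.dump((c,im,s),open("w7.pkl","wb"))
wire(im,PC,CARR(1.9),c,(0,0,255));save(cv2.resize(im,(768,576)),"w7.png")
sd=vision.capture("side")[:,:,::-1];tp=vision.capture("top")[:,:,::-1]
save(sd,"side7.png");save(tp,"top7.png")
A=crop(sd,185,120,100,110,4);B=crop(tp,160,130,80,110,4)
wire(A,PC,CARR(1.9),CAL["side"],(0,0,255),4,(185,120));save(np.hstack([A,B]),"st7.png")
E
```

```text
time_s: 7.48
eef_pos: [512.6, 211.8, 125.4]
ee_rot: [-0.485, 0.518, -0.482, -0.514]
force: [0.6, -0.4, -1.8]
grip_width: 0.686
time_s: 8.1
eef_pos: [513.1, 211.7, 126.7]
ee_rot: [-0.485, 0.518, -0.482, -0.513]
force: [1.2, 0.6, -0.4]
grip_width: 0.691
[510.49831009 219.34861084 125.        ] [-0.005  -0.0018  0.0089] [0.17 0.21 0.78]
[513.1 211.7 126.7] [ 0.18  0.47  1.55 -0.    1.11 -1.45]
```

View pics/w7.png

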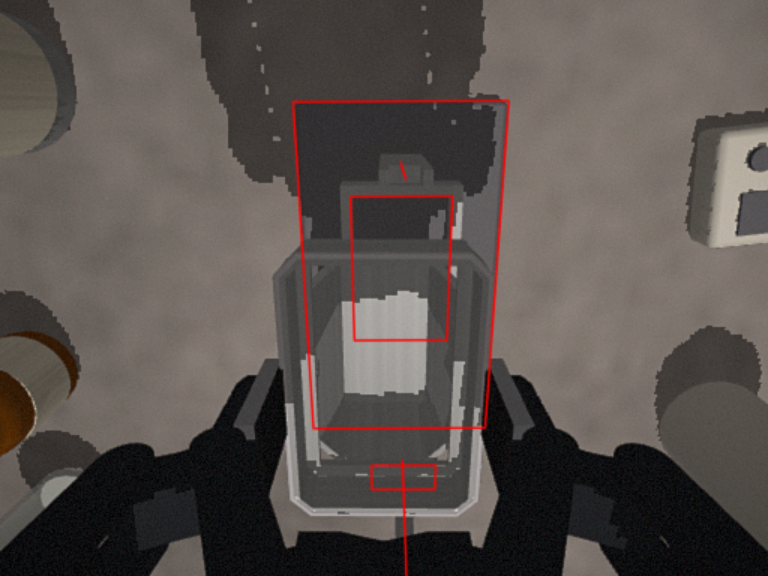

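View pics/st7.png

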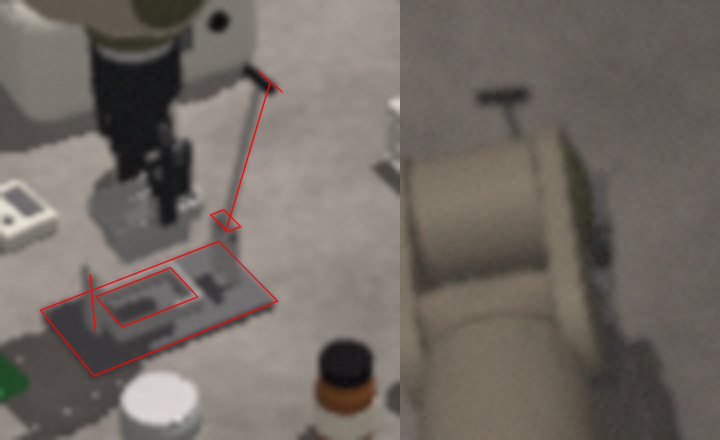

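Run:
```python
from h import *
c,im,s=pickle.load(open("w7.pkl","rb"))
im=cv2.convertScaleAbs(im,alpha=1.8)
a=crop(im,190,60,150,110,5);save(a,"w7c.png")
```

```text
(no output)
```

View pics/w7c.png

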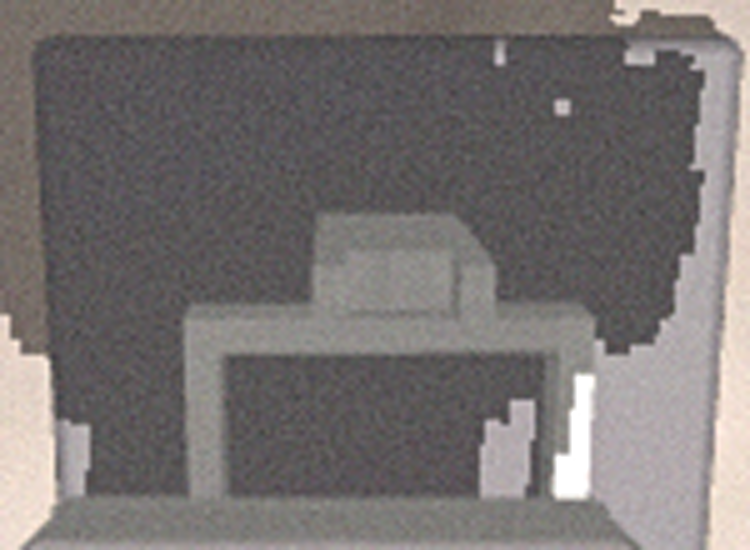

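Run:
```python
from h import *
c,im,s=pickle.load(open("w7.pkl","rb"));CAL["w"]=c
u=lambda X,Y:((X+.5)/5-.5+190,(Y+.5)/5-.5+60)
O=[("w",(-39,-25,28),u(220,353)),("w",(-39,25,28),u(557,353)),("w",(-83,-53,12),u(36,38)),("w",(-83,53,12),u(740,40)),("w",(-48,25+5,28),u(597,318))]
p,r=fit(O[:4],PC);print(p,r.round(2).tolist());print(T(p,[-39,0,0]),T(PC,[-39,0,0]))
r=quat(s["ee_rot"])
def f(v):
    q=r*R.from_rotvec([v[3],0,0])
    g=lambda a,b:proj(s["eef_pos"]+r.apply([v[0],v[1],v[2]])+q.apply([0,a,b]),c)[0]
    return [g(44,0)[1]-256/1.5, g(-44,0)[1]-514/1.5, g(20,-30)[0]-281/1.5, g(20,30)[0]-491/1.5,g(-30,-30)[0]-290/1.5,g(-30,30)[0]-479/1.5]
q=least_squares(f,[-18,0,0,0]);print(q.x,q.fun)
```

```text
[5.09842477e+02 2.19084421e+02 6.16455097e-02] [[-0.36, 0.24], [0.28, 0.4], [-1.3, -0.18], [1.69, -0.27]]
[[470.91655643 216.68176876   0.        ]] [[470.89415197 216.59168154   0.        ]]
[-1.51413733e+01  9.01772823e-01 -1.36885334e-01  8.60892739e-03] [-0.14568823  0.17630814  0.06153164 -0.06188093  0.1586992  -0.15854283]
```

```bash
sed -i 's/PC=np.array(.*/PC=np.array([509.8,219.2,.066])/' h.py; python3 tgt.py 90
```

```text
[510.49847595 219.24616647  90.        ] [-0.0015 -0.0018  0.0087] [3.66 0.23 0.78]
[513.  211.7 126.6] [ 0.18  0.48  1.55 -0.    1.11 -1.45]
```

```bash
python3 -m pendant '[[-0.0015,-0.0018,0.0087,0,0.2,0.5,0.4],[-0.0015,-0.0018,0.0087,0.5,0.23,0.78,0.4],[-0.0015,-0.0018,0.0087,2,0.23,0.78,0.4],[-0.0015,-0.0018,0.0087,3.6,0.23,0.78,0.4],[-0.0015,-0.0018,0.0087,3.6,0.23,0.78,0.4]]'
python3 tgt.py 60
python3 - <<'E'
from h import *
from rig import sense,vision
sd=vision.capture("side")[:,:,::-1];im=vision.capture("wrist")[:,:,::-1]
A=crop(sd,185,130,90,100,6);save(A,"s8.png");save(cv2.resize(cv2.convertScaleAbs(im,alpha=1.6),(768,576)),"w8.png")
E
```

```text
time_s: 8.88
eef_pos: [509.6, 219.0, 88.7]
ee_rot: [0.482, -0.515, 0.484, 0.517]
force: [-0.5, 1.7, -1.0]
grip_width: 0.691
[510.49847595 219.24616647  60.        ] [-0.0001 -0.0005 -0.0035] [ 2.87 -0.1   0.02]
[509.6 219.   88.7] [ 0.19  0.53  1.58 -0.    1.04 -1.44]
```

View pics/s8.png

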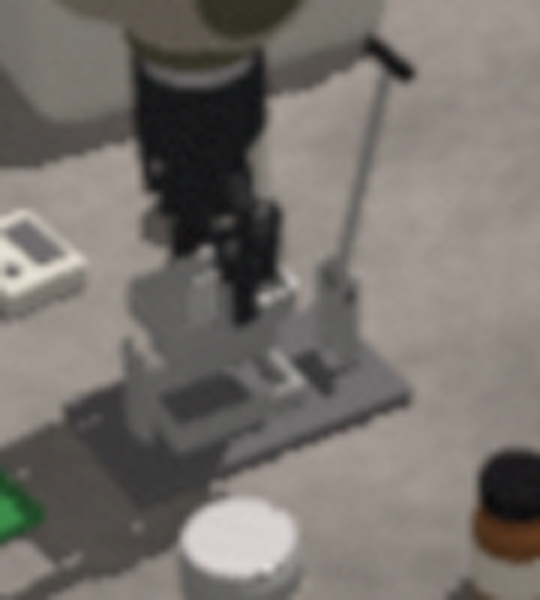

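View pics/w8.png

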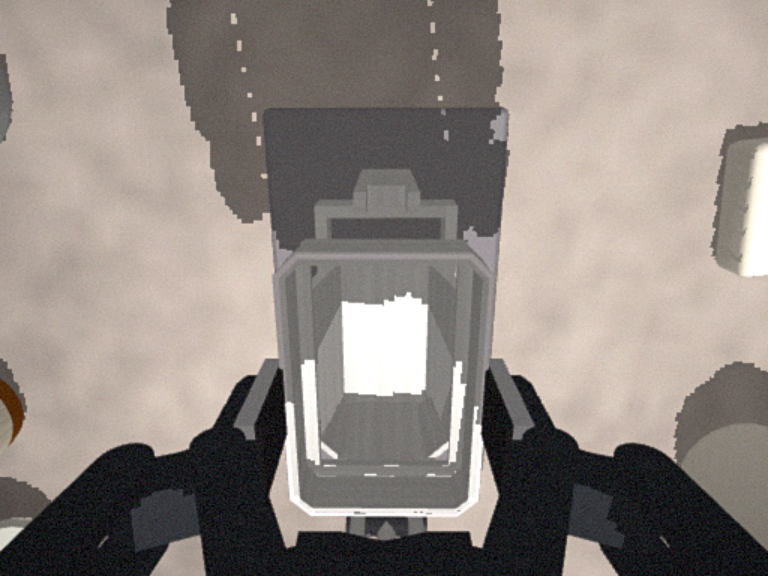

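```bash
python3 -m pendant '[[0,0,-0.0035,1,-0.1,0.1,0.4],[0,0,-0.0035,2.2,-0.1,0.1,0.4],[0,0,-0.0035,3.2,-0.1,0.1,0.4],[0,0,-0.0035,3.8,-0.1,0.1,0.4],[0,0,-0.0035,3.8,-0.1,0.1,0.4]]'
python3 tgt.py 43
python3 - <<'E'
from h import *
from rig import sense,vision
print(sense()["force"],sense()["wrist_torque"])
sd=vision.capture("side")[:,:,::-1];im=vision.capture("wrist")[:,:,::-1]
A=crop(sd,185,130,90,100,6);save(A,"s9.png");save(cv2.resize(cv2.convertScaleAbs(im,alpha=1.6),(768,576)),"w9.png")
E
```

```text
time_s: 9.6
eef_pos: [511.3, 220.3, 52.1]
ee_rot: [-0.484, 0.517, -0.483, -0.516]
force: [1.5, -0.0, -1.3]
grip_width: 0.691
[510.49847595 219.24616647  43.        ] [ 0.0001 -0.0002  0.0026] [ 0.91  0.09 -0.1 ]
[511.3 220.3  52.1] [ 0.2   0.58  1.6  -0.    0.96 -1.44]
[ 1.46313948 -0.00154381 -1.34315139] [ 0.00258783  0.00536656 -0.01566279]
```

View pics/s9.png

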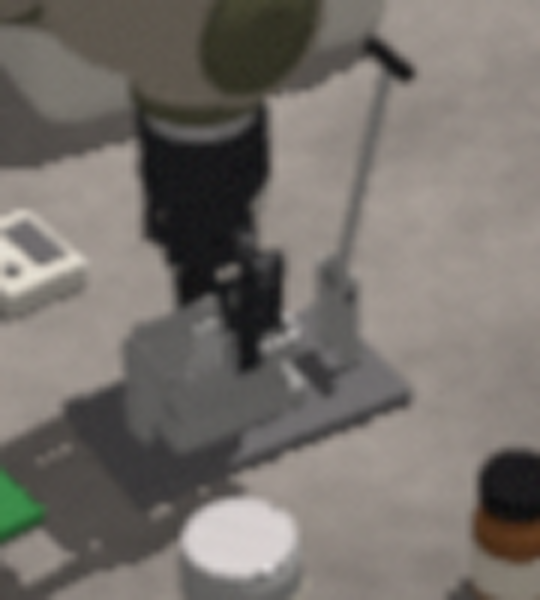

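View pics/w9.png

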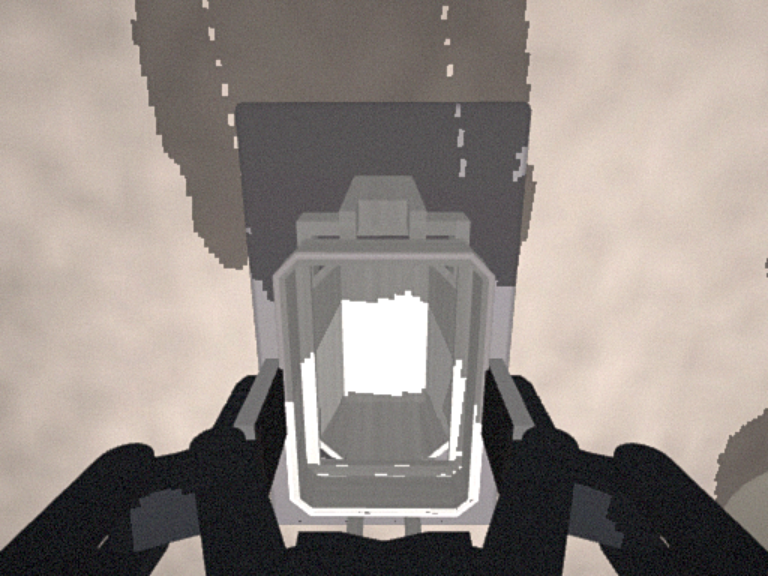

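```bash
python3 -m pendant '[[0,0,0,0.2,0.04,0,0.4],[0,0,0,0.4,0.04,0,0.4],[0,0,0,0.6,0.04,0,0.4],[0,0,0,0.6,0.04,0,0.4],[0,0,0,0.6,0.04,0,0.4]]'; python3 -m pendant '[[0,0,0,0.05,0,0,0.4],[0,0,0,0.1,0,0,0.4],[0,0,0,0.15,0,0,0.4],[0,0,0,0.2,0,0,0.4],[0,0,0,0.2,0,0,0.4]]'
```

```text
time_s: 10.32
eef_pos: [511.1, 220.3, 46.6]
ee_rot: [-0.484, 0.517, -0.482, -0.515]
force: [-0.5, -0.7, -1.6]
grip_width: 0.685
time_s: 10.95
eef_pos: [511.3, 220.3, 45.1]
ee_rot: [-0.484, 0.517, -0.482, -0.515]
force: [-1.8, -0.2, 5.8]
grip_width: 0.687
```

```bash
python3 -m pendant '[[0,0,0,0.05,0,0,0.4],[0,0,0,0.1,0,0,0.4],[0,0,0,0.1,0,0,0.4],[0,0,0,0.1,0,0,0.4],[0,0,0,0.1,0,0,0.4]]'
python3 - <<'E'
from h import *
from rig import sense,vision
s=sense();print(s["force"],s["wrist_torque"])
c=vision.calibration("wrist");im=vision.capture("wrist")[:,:,::-1].copy()
pickle.dump((c,im,s),open("w10.pkl","wb"));a=cv2.convertScaleAbs(im,alpha=1.6)
wire(a,PC,box(-44,44,-30,30,60)+box(-83,107,-53,53,12)+box(-39,39,-25,25,28),c,(0,0,255))
save(cv2.resize(a,(768,576)),"w10.png")
sd=vision.capture("side")[:,:,::-1]
A=crop(sd,185,130,90,100,6);wire(A,PC,box(-44,44,-30,30,60)+box(-44,44,-30,30,42),CAL["side"],(0,0,255),6,(185,130));save(A,"s10.png")
E
```

```text
time_s: 11.58
eef_pos: [511.5, 220.4, 45.0]
ee_rot: [-0.484, 0.517, -0.482, -0.515]
force: [-3.7, -1.0, 14.9]
grip_width: 0.686
[-3.66256061 -0.98258164 14.88815751] [-0.44924294  0.79005219 -0.07734059]
```

View pics/w10.png

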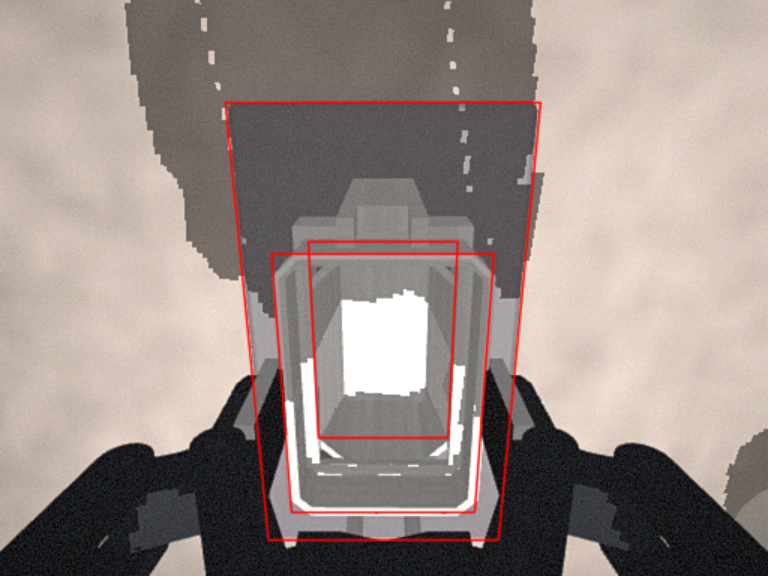

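View pics/s10.png

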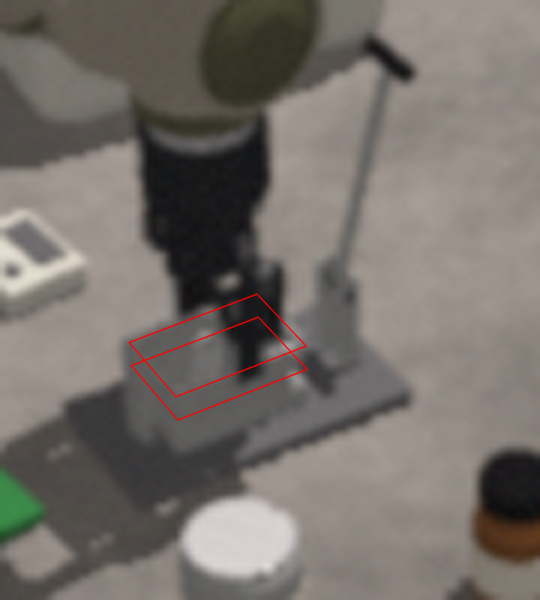

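```bash
python3 -m pendant '[[0,0,0,-0.15,0,0,0.4],[0,0,0,-0.15,0,0,0.85],[0,0,0,-0.15,0,0,1],[0,0,0,-0.15,0,0,1],[0,0,0,-0.15,0,0,1]]'
python3 - <<'E'
from h import *
from rig import sense,vision
s=sense();print(s["force"],s["wrist_torque"])
c=vision.calibration("wrist");im=vision.capture("wrist")[:,:,::-1].copy()
a=cv2.convertScaleAbs(im,alpha=1.6)
wire(a,PC,box(-44,44,-30,30,60),c,(0,0,255))
save(cv2.resize(a,(768,576)),"w11.png")
E
```

```text
time_s: 12.3
eef_pos: [511.1, 220.3, 44.9]
ee_rot: [-0.484, 0.517, -0.482, -0.515]
force: [-0.2, 0.3, 0.3]
grip_width: 0.999
[-0.18330619  0.2577547   0.26933226] [-0.00720404 -0.00833298 -0.06372493]
```

View pics/w11.png

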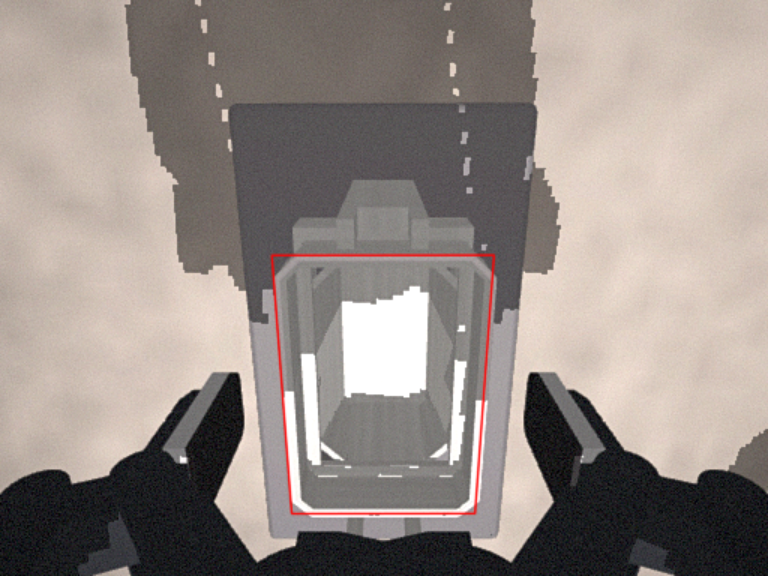

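```bash
python3 -m pendant '[[0,0,0,-2,0,0,1],[0,0,0,-7,0,0,1],[0,0,0,-13,0,0,1],[0,0,0,-19,-1,0,1],[0,0,0,-24,-4,0,1]]'
python3 -m pendant '[[0,0,0,-1,-2,0,1],[0,0,0,-1,-2,0,1],[0,0,0,-1,-2,0,1],[0,0,0,-1,-2,0,1],[0,0,0,-1,-2,0,1]]'
python3 - <<'E'
from h import *
from rig import sense,vision
s=sense();c=vision.calibration("wrist");im=vision.capture("wrist")[:,:,::-1].copy()
pickle.dump((c,im,s),open("w12.pkl","wb"))
wire(im,PC,CARR(1.87)+box(-44,44,-30,30,60),c,(0,0,255));save(cv2.resize(im,(768,576)),"w12.png")
sd=vision.capture("side")[:,:,::-1].copy();tp=vision.capture("top")[:,:,::-1].copy()
save(sd,"side12.png")
A=crop(sd,185,120,90,105,5);save(A,"s12.png")
E
```

```text
time_s: 12.98
eef_pos: [550.0, 223.1, 288.4]
ee_rot: [-0.485, 0.518, -0.482, -0.515]
force: [0.3, -0.3, -0.5]
grip_width: 1.0
time_s: 13.6
eef_pos: [569.7, 224.3, 295.1]
ee_rot: [-0.484, 0.517, -0.482, -0.516]
force: [-0.2, 0.4, 0.6]
grip_width: 1.001
```

View pics/w12.png

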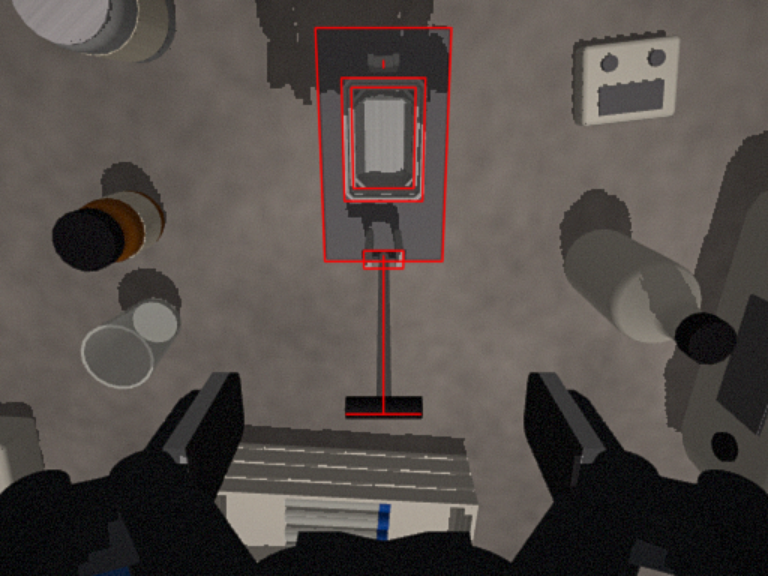

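View pics/s12.png

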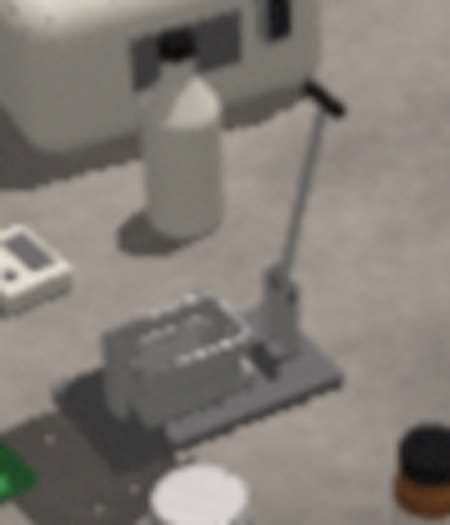

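```bash
cat >> h.py <<'E'
def handle(q,r=153): return T(PC,[85-r*np.cos(q),0,68+r*np.sin(q)])[0]
E
python3 - <<'E'
from h import *
c,im,s=pickle.load(open("w12.pkl","rb"))
for q in(1.75,1.78,1.8,1.82,1.84,1.87):print(q,(proj(handle(q),c)[0]*1.5).round(1),handle(q).round(1))
cz=[-np.sin(PC[2]),np.cos(PC[2]),0]
for q in(1.8,1.84):
    h=handle(q); rv,sh=rel(h-[0,0,10],toolR([0,0,-1],cz));print(rv.round(3),sh.round(2))
E
```

```text
1.75 [382.6 388.5] [621.8 226.6 218.5]
1.78 [382.6 395.2] [626.3 226.9 217.7]
1.8 [382.7 399.5] [629.3 227.1 217. ]
1.82 [382.7 403.7] [632.3 227.3 216.3]
1.84 [382.7 407.7] [635.2 227.5 215.5]
1.87 [382.7 413.5] [639.6 227.8 214.2]
[ 0.    -0.     0.003] [ 8.84 -5.91 -0.11]
[ 0.    -0.     0.003] [ 8.99 -6.51 -0.11]
```

```bash
python3 -m pendant '[[0,0,0.003,0,-3,-0.1,1],[0,0,0.003,1,-6.4,-0.1,1],[0,0,0.003,4,-6.4,-0.1,1],[0,0,0.003,7,-6.4,-0.1,1],[0,0,0.003,8.9,-6.4,-0.1,1]]' 20
python3 -m pendant '[[0,0,0,0,0,0,1],[0,0,0,0,0,0,0.8],[0,0,0,0,0,0,0.6],[0,0,0,0,0,0,0.6],[0,0,0,0,0,0,0.6]]' 20
python3 - <<'E'
from h import *
from rig import sense,vision
s=sense();c=vision.calibration("wrist");im=vision.capture("wrist")[:,:,::-1].copy()
wire(im,PC,CARR(1.835),c,(0,0,255));save(cv2.resize(im,(768,576)),"w13.png")
rv,sh=rel(handle(1.835)-[0,0,10],quat(s["ee_rot"]));print(sh)
E
```

```text
time_s: 14.38
eef_pos: [633.9, 227.4, 204.6]
ee_rot: [0.483, -0.516, 0.484, 0.517]
force: [0.0, 0.6, 0.2]
grip_width: 1.0
time_s: 15.0
eef_pos: [634.4, 227.5, 206.7]
ee_rot: [-0.483, 0.516, -0.483, -0.516]
force: [-0.5, 0.1, 0.6]
grip_width: 0.597
[ 0.09225317 -0.01290438 -0.00442596]
```

View pics/w13.png

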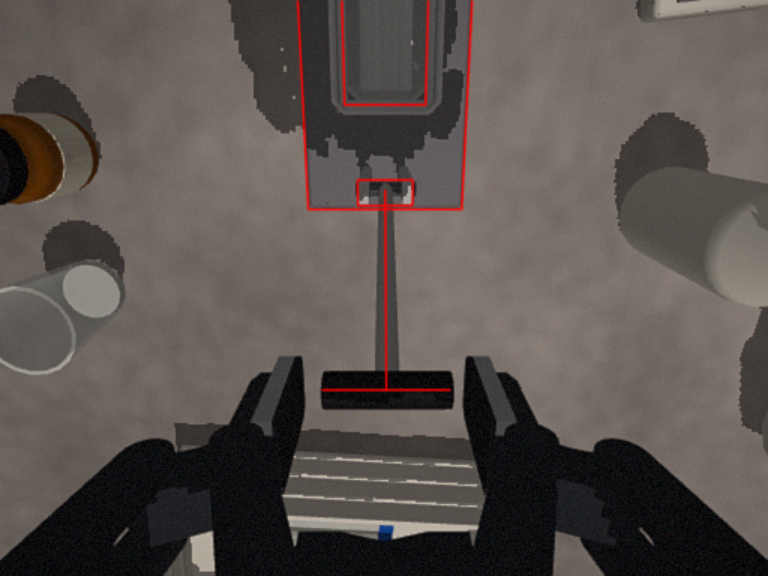

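```bash
python3 -m pendant '[[0,0,0,0,0,0.1,0.5],[0,0,0,0,0,0.1,0.35],[0,0,0,0,0,0.1,0.35],[0,0,0,0,0,0.1,0.35],[0,0,0,0,0,0.1,0.35]]' 20
python3 - <<'E'
from h import *
from rig import sense
s=sense();q0=1.835
r=quat(s["ee_rot"])
# arc increments in tool frame (cm): handle displacement
for q in np.arange(1.835,-0.01,-0.1).tolist()+[0]:
    print(round(q,3),(r.inv().apply(handle(q)-handle(q0))/10).round(2))
E
```

```text
time_s: 15.68
eef_pos: [634.3, 228.5, 206.6]
ee_rot: [-0.483, 0.516, -0.483, -0.516]
force: [-0.7, -0.7, 1.1]
grip_width: 0.459
1.835 [0. 0. 0.]
1.735 [-0.33  1.49  0.  ]
1.635 [-0.5   3.01  0.  ]
1.535 [-0.52  4.54  0.  ]
1.435 [-0.39  6.07  0.  ]
1.335 [-0.11  7.57  0.  ]
1.235 [0.32 9.04 0.  ]
1.135 [ 0.89 10.45  0.  ]
1.035 [ 1.6  11.81  0.  ]
0.935 [ 2.45 13.08  0.  ]
0.835 [ 3.42 14.27  0.  ]
0.735 [ 4.5  15.35  0.  ]
0.635 [ 5.68 16.32  0.  ]
0.535 [ 6.95 17.16  0.  ]
0.435 [ 8.31 17.88  0.  ]
0.335 [ 9.72 18.45  0.  ]
0.235 [11.19 18.88  0.  ]
0.135 [12.69 19.17  0.  ]
0.035 [14.22 19.3   0.  ]
0 [14.75 19.31  0.  ]
```

```bash
python3 -m pendant '[[0,0,0,-0.33,1.49,0,0.35],[0,0,0,-0.5,3,0,0.35],[0,0,0,-0.52,4.54,0,0.35],[0,0,0,-0.39,6.07,0,0.35],[0,0,0,-0.11,7.57,0,0.35]]'
python3 -m pendant '[[0,0,0,0.43,1.47,0,0.35],[0,0,0,1,2.88,0,0.35],[0,0,0,1.71,4.24,0,0.35],[0,0,0,2.56,5.51,0,0.35],[0,0,0,3.53,6.7,0,0.35]]'
python3 - <<'E'
from h import *
from rig import sense,vision
s=sense();c=vision.calibration("wrist");im=vision.capture("wrist")[:,:,::-1].copy()
wire(im,PC,CARR(.85),c,(0,0,255));save(cv2.resize(im,(768,576)),"w14.png")
A=crop(vision.capture("side")[:,:,::-1],185,120,90,105,5);save(A,"s14.png")
E
```

```text
time_s: 16.3
eef_pos: [558.7, 223.4, 208.0]
ee_rot: [-0.484, 0.517, -0.483, -0.516]
force: [1.5, -0.1, 1.5]
grip_width: 0.462
time_s: 16.92
eef_pos: [491.5, 218.8, 172.9]
ee_rot: [-0.483, 0.517, -0.483, -0.516]
force: [-2.4, -2.2, 4.6]
grip_width: 0.459
```

View pics/w14.png

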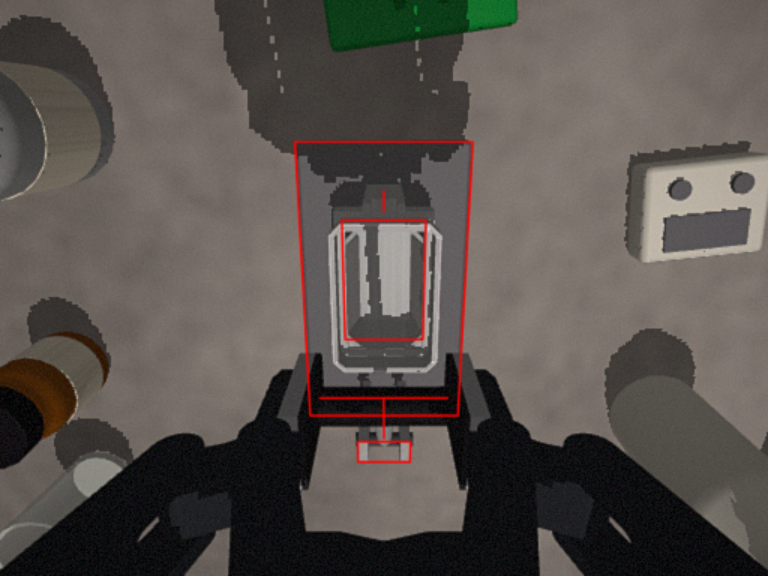

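View pics/s14.png

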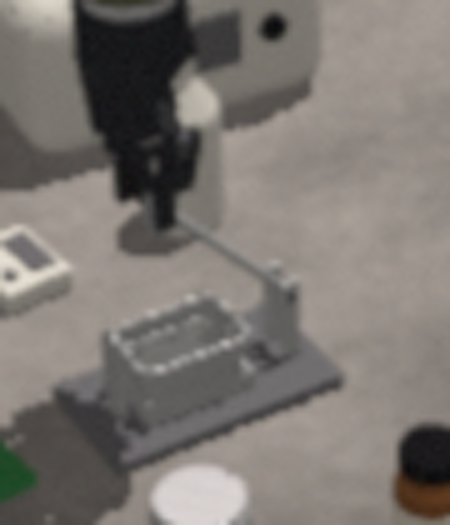

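```bash
python3 -m pendant '[[0,0,0,1.08,1.08,0,0.35],[0,0,0,2.26,2.05,0,0.35],[0,0,0,3.53,2.89,0,0.35],[0,0,0,4.89,3.61,0,0.35],[0,0,0,6.3,4.18,0,0.35]]'
python3 -m pendant '[[0,0,0,1.47,0.43,0,0.35],[0,0,0,2.9,0.72,0,0.35],[0,0,0,4,0.82,0,0.35],[0,0,0,4.7,0.86,0,0.35],[0,0,0,4.9,0.86,0,0.35]]'
python3 - <<'E'
from h import *
from rig import sense,vision
s=sense();c=vision.calibration("wrist");im=vision.capture("wrist")[:,:,::-1].copy()
wire(im,PC,CARR(0),c,(0,0,255));save(cv2.resize(im,(768,576)),"w15.png")
A=crop(vision.capture("side")[:,:,::-1],185,120,90,105,5);save(A,"s15.png");print(handle(0))
E
```

```text
time_s: 17.65
eef_pos: [449.2, 216.0, 108.8]
ee_rot: [0.483, -0.516, 0.484, 0.516]
force: [-3.4, -2.5, 2.3]
grip_width: 0.461
time_s: 18.27
eef_pos: [440.3, 215.4, 59.3]
ee_rot: [0.482, -0.516, 0.484, 0.517]
force: [-6.6, -3.1, 1.7]
grip_width: 0.464
[441.94805025 214.71525758  68.        ]
```

View pics/w15.png

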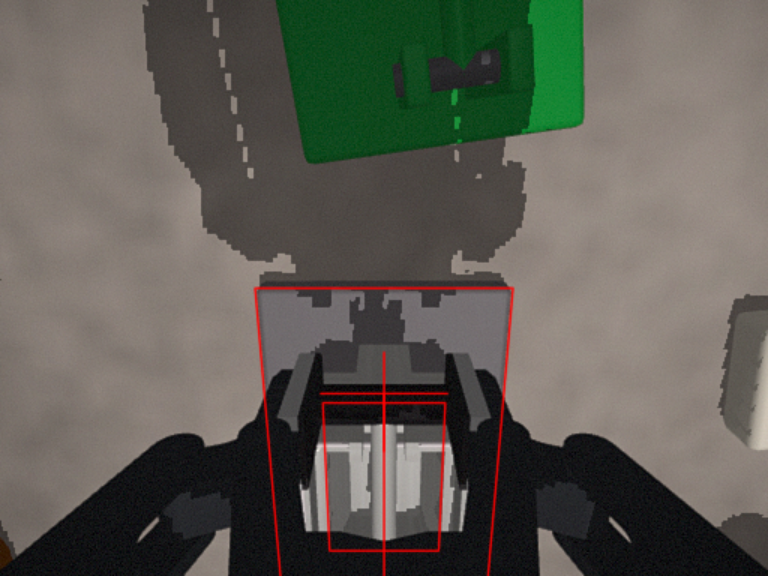

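View pics/s15.png

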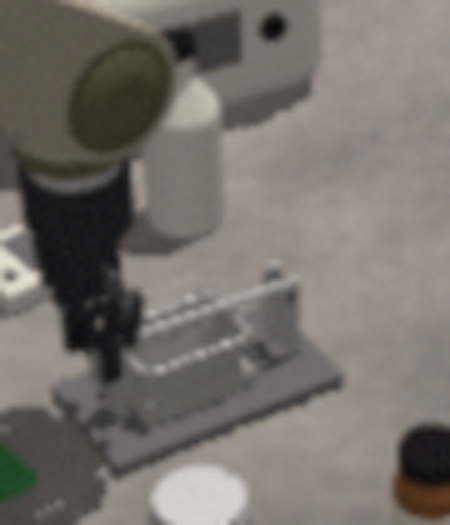

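```bash
python3 -m pendant '[[0,0,0,0.1,-0.1,0,0.35],[0,0,0,0.2,-0.1,0,0.35],[0,0,0,0.3,-0.1,0,0.35],[0,0,0,0.4,-0.1,0,0.35],[0,0,0,0.4,-0.1,0,0.35]]'
```

```text
time_s: 19.0
eef_pos: [440.5, 215.4, 55.2]
ee_rot: [0.482, -0.515, 0.485, 0.517]
force: [-9.2, -2.4, -0.2]
grip_width: 0.457
```

```bash
python3 -m pendant '[[0,0,0,0,0.15,0,0.35],[0,0,0,0.1,0.25,0,0.35],[0,0,0,0.2,0.25,0,0.35],[0,0,0,0.3,0.25,0,0.35],[0,0,0,0.3,0.25,0,0.35]]'
python3 - <<'E'
from h import *
from rig import sense,vision
A=crop(vision.capture("side")[:,:,::-1],185,120,90,105,5);B=A.copy();wire(B,PC,CARR(0),CAL["side"],(0,0,255),5,(185,120))
save(np.hstack([A[:,:400],B[:,:400]]),"s16.png")
E
```

```text
time_s: 19.62
eef_pos: [440.5, 215.5, 53.5]
ee_rot: [-0.483, 0.517, -0.483, -0.516]
force: [-2.0, -4.6, 3.7]
grip_width: 0.461
```

View pics/s16.png

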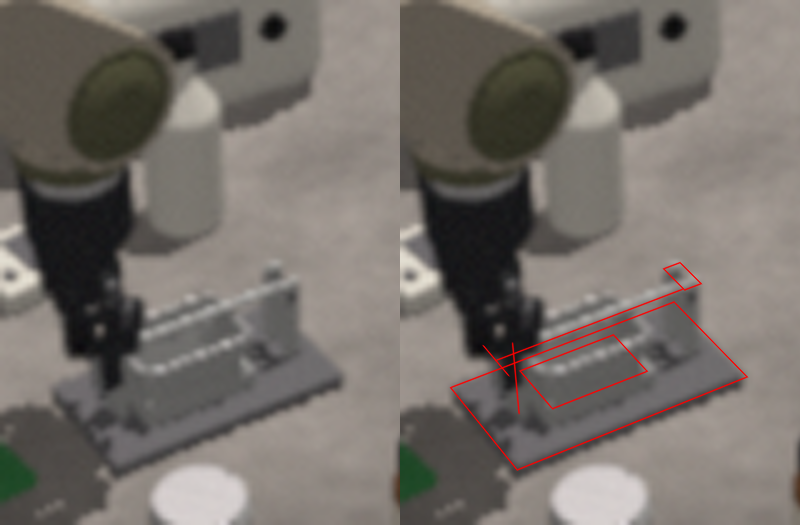

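```bash
python3 -m pendant '[[0,0,0,0.1,0,0,0.35],[0,0,0,0.2,0,0,0.35],[0,0,0,0.3,0,0,0.35],[0,0,0,0.3,0,0,0.35],[0,0,0,0.3,0,0,0.35]]'
```

```text
time_s: 20.3
eef_pos: [440.7, 215.6, 52.3]
ee_rot: [-0.484, 0.517, -0.483, -0.516]
force: [-9.7, -7.9, 27.0]
grip_width: 0.463
```

```bash
python3 -m pendant '[[0,0,0,-0.3,0,0,0.35],[0,0,0,-0.3,0,0,0.6],[0,0,0,-0.3,0,0,0.7],[0,0,0,-0.3,0,0,0.8],[0,0,0,-0.3,0,0,0.8]]'
python3 -m pendant '[[0,0,0,-1,0,0,0.8],[0,0,0,-4,0,0,0.8],[0,0,0,-9,0,0,0.8],[0,0,0,-14,0,0,0.8],[0,0,0,-17,0,0,0.8]]'
python3 - <<'E'
from h import *
from rig import sense,vision
s=sense();c=vision.calibration("wrist");im=vision.capture("wrist")[:,:,::-1].copy()
a=cv2.resize(im,(768,576));save(a,"w17.png");
A=crop(vision.capture("side")[:,:,::-1],185,150,80,75,5);B=A.copy();wire(B,PC,CARR(0)+box(-44,44,-30,30,60),CAL["side"],(0,0,255),5,(185,150))
save(np.hstack([A,B]),"s17.png")
E
```

```text
time_s: 20.92
eef_pos: [440.1, 215.7, 53.0]
ee_rot: [-0.483, 0.516, -0.483, -0.516]
force: [-0.2, 0.5, -0.5]
grip_width: 0.8
time_s: 21.55
eef_pos: [440.4, 215.7, 226.4]
ee_rot: [-0.484, 0.517, -0.482, -0.515]
force: [0.7, -0.7, 0.1]
grip_width: 0.805
```

View pics/w17.png

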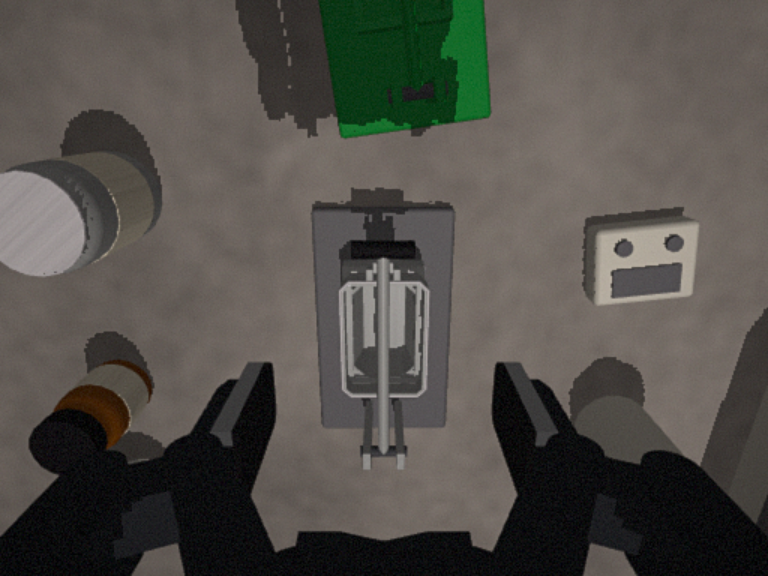

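View pics/s17.png

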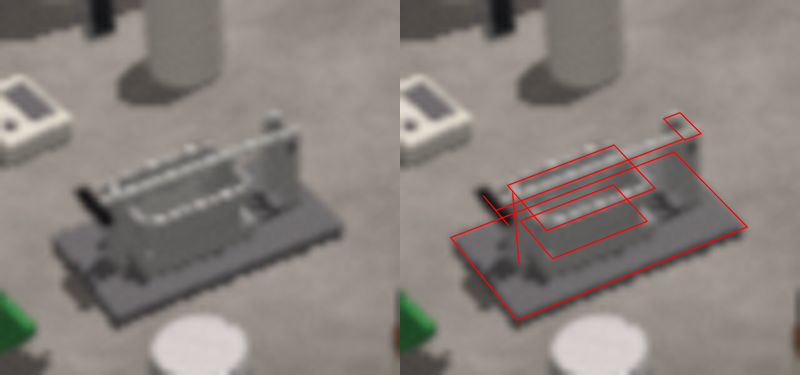

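Run:
```python
from h import *
from rig import sense,vision
c=vision.calibration("wrist");im=vision.capture("wrist")[:,:,::-1].copy()
A=crop(cv2.convertScaleAbs(im,alpha=1.5),200,120,110,100,6);save(A,"w18.png")
for q in(0,.05,.1):print(q,((proj(handle(q),c)[0]-[200,120])*6+2.5).round(0))
cz=[-np.sin(PC[2]),np.cos(PC[2]),0]
rv,sh=rel(handle(0)+[0,0,20],toolR([0,0,-1],cz));print(rv.round(3),sh.round(2))
```

```text
0 [331. 269.]
0.05 [331. 284.]
0.1 [331. 301.]
[0.    0.    0.004] [13.67 -0.1  -0.12]
```

View pics/w18.png

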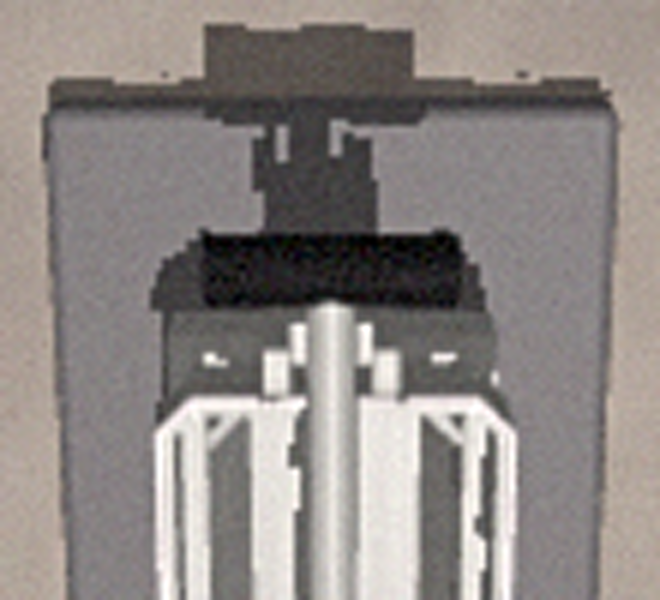

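```bash
python3 -m pendant '[[0,0,0.004,3,0.3,-0.1,0],[0,0,0.004,6,0.3,-0.1,0],[0,0,0.004,9,0.3,-0.1,0],[0,0,0.004,12,0.3,-0.1,0],[0,0,0.004,13.6,0.3,-0.1,0]]'
python3 -m pendant '[[0,0,0,0.3,0,0,0],[0,0,0,0.6,0,0,0],[0,0,0,0.9,0,0,0],[0,0,0,1.1,0,0,0],[0,0,0,1.1,0,0,0]]'
```

```text
time_s: 22.32
eef_pos: [435.8, 214.1, 84.7]
ee_rot: [0.481, -0.515, 0.485, 0.518]
force: [0.8, -0.2, -0.2]
grip_width: -0.003
time_s: 22.95
eef_pos: [437.2, 214.4, 76.2]
ee_rot: [0.482, -0.515, 0.484, 0.517]
force: [0.3, -0.1, -0.7]
grip_width: -0.002
```

```bash
python3 -m pendant '[[0,0,0,0.1,0,0,0],[0,0,0,0.2,0,0,0],[0,0,0,0.3,0,0,0],[0,0,0,0.3,0,0,0],[0,0,0,0.3,0,0,0]]'
```

```text
time_s: 23.58
eef_pos: [437.3, 214.5, 73.7]
ee_rot: [0.482, -0.516, 0.484, 0.517]
force: [-2.7, -1.0, 7.4]
grip_width: -0.002
```

```bash
python3 -m pendant '[[0,0,0,0.05,0,0,0],[0,0,0,0.1,0,0,0],[0,0,0,0.12,0,0,0],[0,0,0,0.12,0,0,0],[0,0,0,0.12,0,0,0]]'
python3 -m pendant '[[0,0,0,-1,0,0,0],[0,0,0,-4,0,0,0],[0,0,0,-9,0,0,0],[0,0,0,-15,0,0,0],[0,0,0,-20,0,0,0]]'
python3 - <<'E'
from h import *
from rig import sense,vision
c=vision.calibration("wrist");im=vision.capture("wrist")[:,:,::-1].copy()
wire(im,PC,CARR(0)+box(-44,44,-30,30,60),c,(0,0,255));save(cv2.resize(im,(768,576)),"w19.png")
save(vision.capture("side")[:,:,::-1],"side19.png");save(vision.capture("top")[:,:,::-1],"top19.png")
E
```

```text
time_s: 24.2
eef_pos: [437.4, 214.5, 73.3]
ee_rot: [0.482, -0.516, 0.484, 0.517]
force: [-6.1, -1.3, 17.2]
grip_width: -0.004
time_s: 24.82
eef_pos: [437.7, 214.5, 274.5]
ee_rot: [0.483, -0.516, 0.484, 0.517]
force: [0.4, 0.1, -0.0]
grip_width: -0.0
```

View pics/w19.png

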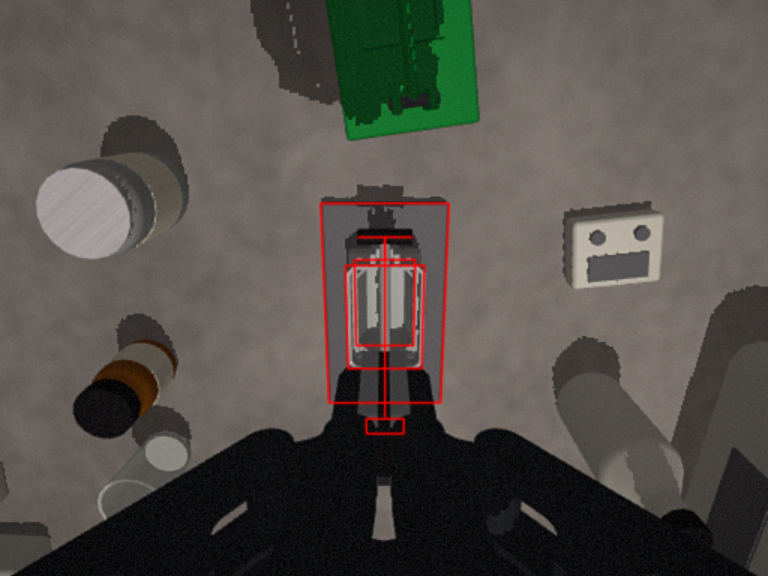

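View pics/side19.png

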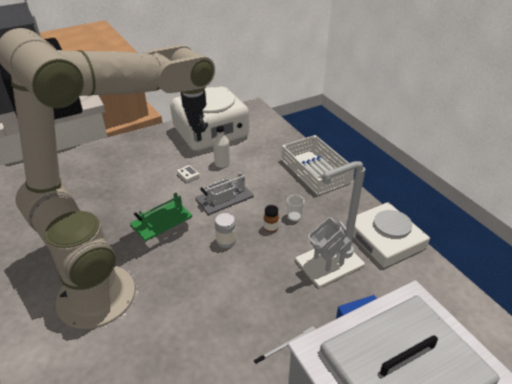

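Run:
```python
from h import *
a=cv2.imread("pics/side0.png");b=cv2.imread("pics/side19.png")
save(np.hstack([crop(a,285,205,80,85,5),crop(b,285,205,80,85,5)])[:,:800],"cmp.png")
```

```text
(no output)
```

View pics/cmp.png

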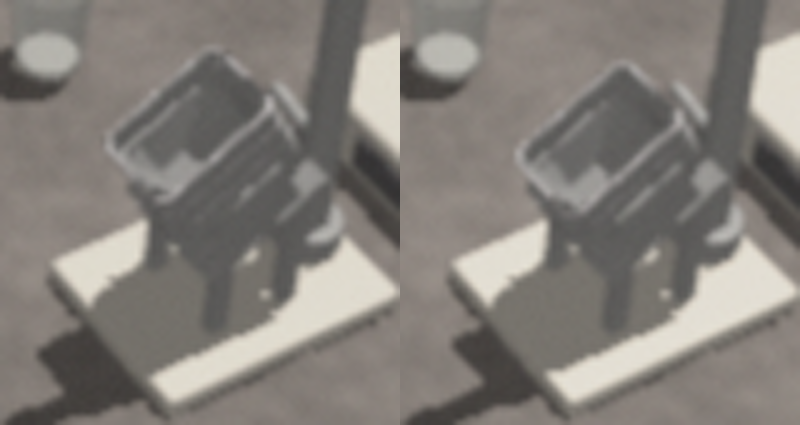

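The stack is one tray shorter, and the other two trays are still nested and in place. The bar is closed and the robot is clear of everything.

```bash
python3 -c "
from rig import job
print(job.finish_job())"
```

```text
the job is handed in; nothing more can be done
None
```

I took the top tray off the leaning stack, stood it in the grey carrier, let go, then swung the hold-down bar over it and down into its catch. The job was handed in at about 25 s of the 67 s allowed. No verdict was reported.

- **Tray:** I pulled it straight along the stack's axis. It touched the carrier floor at the expected height, and its rim matched the seated outline in the wrist picture after release.
- **Bar:** The handle's position in the wrist picture matches the closed angle. A test press met firm resistance at about 73.5 mm, against 74 mm expected for a level bar. Highest force I read was about 29 N, when pushing the bar down by its handle.
- **Surroundings:** In the before and after side pictures the other two trays are still nested, and nothing else looks moved.
- **Disagreements:**
  - While I swung the bar, the gripper ended about 6 mm lower than the handle's path predicted, so the handle probably slipped a little in the fingers. The later press cleared that up.
  - The side camera also shows raised parts 1 to 2 pixels off the calibration throughout, so I relied on the wrist camera for close measurements.

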